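# Make up a finger-prick kit and a urine kit

## Task

Make up two sampling kits. The blue kit tray is still closed from the store: turn its two turn buttons aside, lift out the dust panel and lay it flat, pull side up, on the middle of the turquoise bench pad. Then set the cream-lidded jar and the red-striped carton in the pockets of the blue tray (finger-prick kit), and the yellow-capped cup and the green-striped carton in the pockets of the grey tray (urine kit), each seated on the floor of the pocket that fits it; keep the jar and the cup upright all the way.

Things in the scene. Friction and masses are not known exactly. Their poses are not given: they have to be found in the camera images.
- blue_tray: Blue kit tray, fixed, 104 (x) by 208 mm (y), rim 23 mm high; dark foam insert, top 17 mm up, pocket floors 5 mm up. Origin: centre of underside. Round pocket 77 mm across at x 0, y -53.5 mm; oblong pocket 71 (x) by 101 mm (y) at x 0, y +41.5 mm; the dust panel hides them at first. A lug mid-way on each long side (out to x 70 mm) bears a turn button. Trays and pad swap places; yaw within 0.18.
- grey_tray: Light grey kit tray, open, no buttons, fixed, 104 (x) by 208 mm (y), rim 23 mm high; dark foam insert, top 17 mm up, pocket floors 5 mm up. Origin: centre of underside. Round pocket 62 mm across at x 0, y -53 mm; oblong pocket 76 (x) by 96 mm (y) at x 0, y +39 mm. Yaw within 0.18.
- bench_pad: Turquoise bench pad, fixed flat on the worktop, empty, 150 (x) by 220 mm (y), 2 mm thick. Origin: centre of underside. Yaw within 0.18.
- dust_panel: White loose panel, 86 (x) by 190 (y) by 5 mm, 0.12 kg. Black bar pull on its middle: 10 mm thick (x), 44 mm long (y), top 23 mm above the panel's underside. Origin: centre of underside. It starts on the blue tray's insert (underside 17 mm up) inside the rim with 3 mm play; the turn buttons overlap its long edges by 10 mm. Lift it straight up once both are aside.
- turn_button_front (a joint): Angle (rad) of the black turn button on the blue tray's -x side; upright axis at x -57 mm, y 0 of the tray. Plate 48 x 12 mm, 24 to 31 mm up; finger rib on it 34 mm long, 8 thick, top 45 mm up. At 0 it points along the tray's x, over the panel; + is counter-clockwise from above. Turns either way to 1.65, stays put by friction; aside beyond 1.2 either way. Starts within 0.25 of 0.
- turn_button_rear (a joint): The same turn button on the blue tray's +x side: axis at x +57 mm, y 0 in the tray's frame; same size, zero, sense and range. Starts within 0.25 of 0.
- cream_jar: Clear round jar with a cream lid, 61 mm across, 82 mm high, about 0.07 kg. Origin: centre of underside; z up. Goes in the blue tray's round pocket.
- red_carton: White carton with a red stripe, 55 (x) by 85 (y) by 45 mm high, about 0.06 kg. Origin: centre of underside; z up. Goes in the blue tray's oblong pocket, lengthwise, either way round. Yaw within 0.22 at the start.
- yellow_cup: Clear specimen cup with a yellow cap, 52 mm across the cap (its top 16 mm; the body below narrows to 44 mm), 57 mm high, about 0.016 kg. Origin: centre of underside; z up. Goes in the grey tray's round pocket. The teal-capped cups about are not wanted.
- green_carton: White carton with a green stripe, 60 (x) by 80 (y) by 30 mm high, about 0.06 kg. Origin: centre of underside; z up. Goes in the grey tray's oblong pocket, lengthwise, either way round. Yaw within 0.22 at the start.

How it is judged:
By the outcome, as a careful person would: the job done as asked, in the order asked, and still so for the second after the job is handed in, with the robot touching nothing.
It also fails if it takes over 128 s, if anything falls off the work surface, if the arm or the gripper's body presses on something with over 40 N, if the wrist force passes 120 N, or if a joint passes its speed limit or range.

## Robot

A 6-joint arm with a two-finger parallel gripper is mounted at the origin on a cart in front of the work surface, level with it; the furniture and walls round the work are solid. World frame = base frame: x ahead of the robot, y to its left, z up, the work surface at z = 0. Lengths are in m, angles in degrees, forces in N, time in s.
With the tool pointing down it reaches from about 0.25 to 0.725 m from the base axis. Payload 9.7 kg.
Tool frame: the origin (TCP) lies midway between the tips of the shut fingers; the grasp point (between the pads) lies 19 mm behind it; z points along the fingers, y is the line along which they close (so a half turn about z gives the same grasp; the last joint's range is limited). The gripper opens to 85 mm and grips with 20 to 120 N. Pads are 22 mm wide; open, the fingers measure 114 mm over their backs; the gripper's body (76 mm by 85 mm) begins 54 mm behind the grasp point. The pads swing forward as they close: fully open they stand 13 mm farther back than shut.
Start: joints at [65.203, 4.979, 10.078, 95.1, 0, 90], TCP at [0.231, 0.499, 0.231] pointing down, gripper open.
Joint ranges: [-179.16, 179.16], [-48.56, 103.87], [-65.8, 70.77], [-126.05, 130.52], [-82.76, 87.17], [-180, 180]. Speed limits (degrees/s): [127.2, 127.2, 147.25, 180, 180, 180].

## Interface

Orientations are given as [roll, pitch, yaw] about the fixed x, y, z axes, in that order (R = Rz(yaw) Ry(pitch) Rx(roll)).
In Python, from workcell import * gives the robot as it stands.
- The arm moves only by the tool servo_tool, never from a script. Its argument "moves" is a list of rows, each a list of 4 numbers: the shift along the world's x, y, z in cm, then the turn about the world's z in rad. A call has 1 to 20 rows; each row is the pose to reach, as a shift and turn from the pose commanded when the call began; what a row does not reach only later rows make up. A row lasts 1/12 s, in which the tool goes at most 41.7 mm and 7.16 degrees, less where a joint would pass 70% of its speed; a pose out of reach is approached as far as the arm can. A call with a gripper value outside its range is refused whole. "claw" is the closure, from 0 (fully open) to 1 (shut), set as the call begins (left out, the last holds). The fingers move at their own pace and stop on an object; "force" is the grip in N (left out, the last holds). Time passes only in rows, so rows that repeat a pose let the fingers close. It gives the time, the measured TCP pose, the force, the opening and the grip force at its end, in the units of the state.
- get_obs(): the state, without advancing time (a new reading comes with each control period).
- camera(name): name is "scene" or "top" or "wrist"; returns the picture (480x640x3 uint8, red, green, blue); there is no depth.
- get_calibration(name): a dict with "fx", "fy", "cx", "cy" (pixels), "rvec" (rotation vector, rad) and "tvec" (3), from world to camera coordinates, as OpenCV has them; the wrist camera has in their place "tool_from_camera" (4x4, takes a point from camera to tool coordinates, whose origin is the TCP and whose axes are the flange's). Camera axes: x right, y down, z forward; pixel columns grow to the right and rows downward; lengths in m; the calibration is good to about 2 mm. A picture is of the moment at which its call begins: read the wrist's pose just before it. get_calibration takes no time and is no camera call.
- job_done(): hands the job in; it is judged then, once.
The state is a dict: "time": time; "q": joint angles; "qd": joint speeds; "joint_efforts": joint torques, N m; "ee_pos": TCP position; "tcp_rot": TCP orientation; "wrist_force": force on the tool from outside, world axes, zero at the start; "torque": the same for the moment, N m; "opening": finger opening in m; "grasp_force": force on a finger pad.
Only numpy, scipy, OpenCV 4.12 (cv2) and the standard library are available. Lean on these libraries where they do the work, as an engineer would, in place of code of your own. Each camera call takes 0.05 s, during which the arm holds its last target. There are 200 camera calls.

## Working session

There is one attempt and no reset: what is moved stays moved. The work goes in short steps, Python scripts to look and compute and a tool call to move; the robot and the scene stay as the last step left them, time stands still between calls to the robot, and variables do not carry over. Pictures are saved under pics/ and viewed, at most 14 in all, crops included, and the job is handed in when it is done.

Besides the shell and the picture viewer there is one more tool, called after "Request:" as name(argument=value, ...), one argument or row to a line, values as JSON. servo_tool: Moves the arm, as the interface text tells. Its arguments: {"type":"object","properties":{"moves":{"type":"array","items":{"type":"array","items":{"type":"number"}}},"claw":{"type":"number"},"force":{"type":"number"}},"required":["moves"]}

```bash
ls; mkdir -p pics; python3 - <<'E'
from workcell import *
import cv2
for n in ("top","scene"):
    im=camera(n); cv2.imwrite(f"pics/{n}0.png",im[:,:,::-1]); print(n,get_calibration(n))
print(get_calibration("wrist")); print(get_obs())
E
```

```text
pics
top {'fx': 523.027589104565, 'fy': 523.027589104565, 'cx': 314.57728637132385, 'cy': 242.518427561438, 'rvec': array([ 2.12088088, -2.17292838,  0.15573639]), 'tvec': array([0.01824877, 0.49348814, 1.21849406])}
scene {'fx': 451.19922246967707, 'fy': 451.19922246967707, 'cx': 315.4332343490145, 'cy': 239.79437353453815, 'rvec': array([ 2.26462998, -0.67518354,  0.31373228]), 'tvec': array([-0.42282175,  0.2298848 ,  0.73824719])}
{'fx': 345.5489198906285, 'fy': 345.5489198906285, 'cx': 316.33113755473835, 'cy': 229.92694288645362, 'tool_from_camera': array([[-2.20552572e-04, -9.56123573e-01, -2.92963590e-01,
         7.55032496e-02],
       [ 9.99998878e-01,  2.23227918e-04, -1.48136428e-03,
         7.25034976e-04],
       [ 1.48176496e-03, -2.92963588e-01,  9.56122451e-01,
        -1.41999819e-01],
       [ 0.00000000e+00,  0.00000000e+00,  0.00000000e+00,
         1.00000000e+00]])}
{'time': 0.1, 'q': array([6.52032790e+01, 5.00764202e+00, 1.00394137e+01, 9.51005097e+01,
       1.58284512e-03, 8.99999752e+01]), 'qd': array([-0.02338811, -0.10806882,  0.16509883, -0.0005219 , -0.01756054,
        0.01446307]), 'joint_efforts': array([-2.29361804e-04, -5.21560907e+01,  4.65654409e+01,  1.59957202e-02,
       -4.40951067e-05, -1.36285624e-05]), 'ee_pos': array([0.23057456, 0.49910285, 0.23066068]), 'tcp_rot': array([-1.79931262e+02, -1.58287377e-03,  1.55203302e+02]), 'wrist_force': array([-0.28510549, -0.49000289, -1.16894236]), 'torque': array([ 0.05237058,  0.02110732, -0.03662685]), 'grasp_force': 0.0, 'opening': 0.08528670100335158}
```

View pics/top0.png

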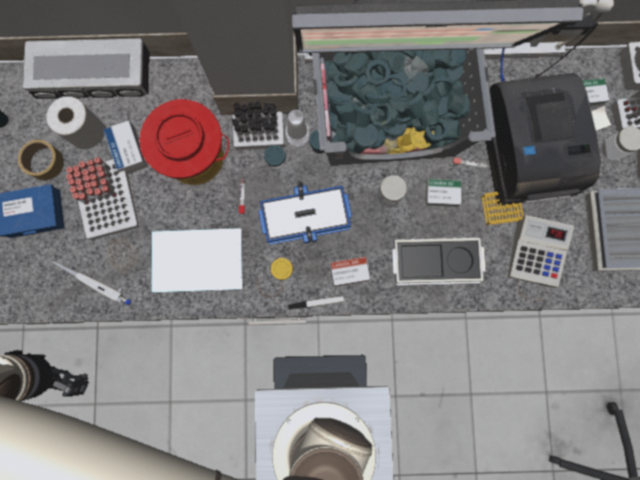

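View pics/scene0.png

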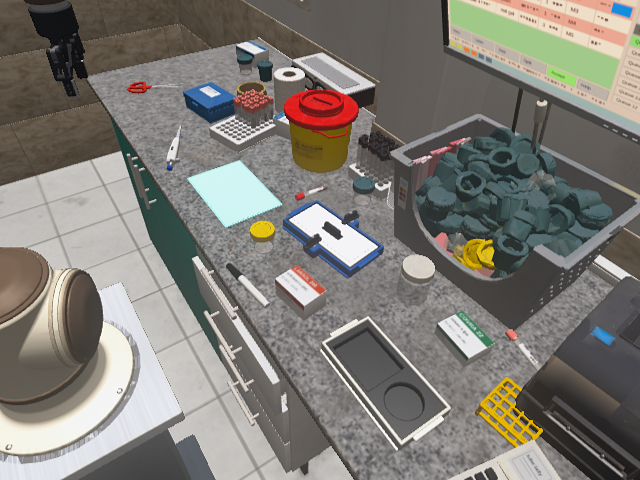

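The top view shows the pad around (197,261), the blue tray at (305,213) with buttons at (301,190) and (309,236), the yellow cup at (281,268) and the red carton at (350,272). The grey tray is at (439,261), the jar at (393,188) and the green carton at (444,193).

```bash
cat > h.py <<'E'
import numpy as np, cv2
from scipy.spatial.transform import Rotation as R
from workcell import *
def cam(n,obs=None):
    c=get_calibration(n); K=np.array([[c['fx'],0,c['cx']],[0,c['fy'],c['cy']],[0,0,1]])
    if n=='wrist':
        T=np.eye(4); T[:3,:3]=R.from_euler('xyz',obs['tcp_rot'],degrees=True).as_matrix(); T[:3,3]=obs['ee_pos']
        T=np.linalg.inv(T@c['tool_from_camera'])
    else:
        T=np.eye(4); T[:3,:3]=cv2.Rodrigues(c['rvec'])[0]; T[:3,3]=c['tvec']
    return K,T
def shot(n,name):
    o=get_obs(); im=camera(n)[:,:,::-1].copy(); cv2.imwrite(f'pics/{name}.png',im); return im,cam(n,o)
def H(KT,z):  # plane (x,y,1)->pixel
    K,T=KT; return K@np.c_[T[:3,0],T[:3,1],T[:3,2]*z+T[:3,3]]
def p2w(KT,px,z):
    return cv2.perspectiveTransform(np.float64(px).reshape(-1,1,2),np.linalg.inv(H(KT,z))).reshape(-1,2)
def w2p(KT,P):
    K,T=KT; q=(np.c_[P,np.ones(len(P))]@T.T)[:,:3]@K.T; return q[:,:2]/q[:,2:]
def ortho(im,KT,z,x0,x1,y0,y1,s=2000):
    # picture: up=+x, right=-y ; s px per m
    A=np.array([[0,-1/s,x1],[-1/s,0,y1],[0,0,1]])
    return cv2.warpPerspective(im,H(KT,z)@A,(int((y1-y0)*s),int((x1-x0)*s)),flags=cv2.INTER_LINEAR|cv2.WARP_INVERSE_MAP)
def blobs(im,KT,z,lo,hi,amin=60,roi=None):
    m=cv2.inRange(cv2.cvtColor(im,cv2.COLOR_BGR2HSV),np.array(lo),np.array(hi))
    if roi: 
        k=np.zeros_like(m); k[roi[1]:roi[3],roi[0]:roi[2]]=1; m*=k
    m=cv2.morphologyEx(m,cv2.MORPH_CLOSE,np.ones((3,3)))
    out=[]
    for c in cv2.findContours(m,cv2.RETR_EXTERNAL,cv2.CHAIN_APPROX_NONE)[0]:
        if cv2.contourArea(c)<amin: continue
        w=p2w(KT,c,z)
        r=cv2.minAreaRect((w*1e3).astype(np.float32)); out.append((np.round(r[0],1),np.round(r[1],1),round(r[2],1)))
    return out
E
python3 - <<'E'
from h import *
im=cv2.imread('pics/top0.png'); KT=cam('top')
for n,z,lo,hi,roi in [('blue',.023,(100,90,40),(125,255,255),(250,175,365,250)),('panel',.022,(0,0,190),(180,60,255),(255,180,360,245)),
 ('yellow',.057,(20,100,120),(35,255,255),(260,250,300,290)),('pad',.002,(0,0,190),(180,80,255),(140,220,250,300)),
 ('grey',.023,(0,0,170),(180,60,255),(385,230,495,295)),('jar',.082,(0,0,150),(40,80,255),(375,170,412,205)),
 ('redc',.045,(0,0,190),(180,255,255),(325,250,375,290)),('grnc',.03,(0,0,190),(180,255,255),(420,175,468,210)),
 ('btnR',.045,(0,0,0),(180,120,50),(280,175,325,205)),('btnF',.045,(0,0,0),(180,120,50),(285,225,325,250)),('pull',.04,(0,0,0),(180,120,70),(285,203,325,222))]:
    print(n,blobs(im,KT,z,lo,hi,15,roi))
o=ortho(im,KT,.023,.25,.65,-.4,.4,1000); cv2.imwrite('pics/o1.png',o)
E
```

```text
blue [(array([558.4,  84.9]), array([139.5, 106.4]), 9.5), (array([578.7, -28.8]), array([140. , 106.3]), 9.8)]
panel [(array([569.5,  28.7]), array([ 84.8, 188.9]), 9.3)]
yellow [(array([431.2,  85.2]), array([49.3, 49.3]), 88.6)]
pad [(array([463.4, 297.1]), array([149.3, 218.3]), 0.7)]
grey [(array([ 444.3, -290.9]), array([220.9, 109.5]), 89.9)]
jar [(array([ 612.9, -180.6]), array([56.6, 55.3]), 88.6)]
redc [(array([415.6, -76.7]), array([34.9, 81.1]), 8.1)]
grnc [(array([ 604.8, -313.6]), array([75.7, 37.6]), 86.8)]
btnR []
btnF []
pull []
```

View pics/o1.png

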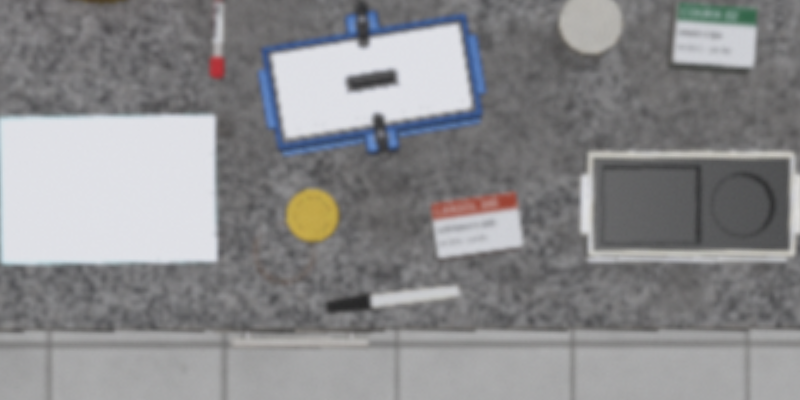

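The warped top view places everything: blue tray near (569,29) mm with yaw about 9.4°, pad (463,297), grey tray (445,-291), cup (431,85), red carton (416,-77), jar (613,-181) and green carton (605,-314). I'll move over the blue tray with the wrist camera on the robot's side.

Request:
servo_tool(
  moves=[
    [2,-3,1,-0.12],
    [4,-6,2,-0.24],
    [6,-9,2,-0.36],
    [8,-12,2,-0.48],
    [10,-15,2,-0.6],
    [12,-18,2,-0.72],
    [14,-21,2,-0.84],
    [16,-24,2,-0.96],
    [18,-27,2,-1.08],
    [20,-30,2,-1.2],
    [21,-33,2,-1.32],
    [22,-36,2,-1.44],
    [23,-39,2,-1.56],
    [24,-42,2,-1.68],
    [25,-44,2,-1.8],
    [26,-46,2,-1.92],
    [27,-47,2,-2.04],
    [28,-48,2,-2.16],
    [29,-48,2,-2.28],
    [29,-48,2,-2.4],
  ],
  claw=0.5,
)

```text
time: 1.77
ee_pos: [0.5218, 0.0185, 0.2503]
tcp_rot: [-180.0, 0.1, 17.3]
wrist_force: [0.0, 0.6, 0.8]
opening: 0.0426
grasp_force: 0.0
```

Request:
servo_tool(
  moves=[
    [0,0,0,-0.12],
    [0,0,0,-0.24],
    [0,0,0,-0.36],
    [0,0,0,-0.48],
    [0,0,0,-0.6],
    [0,0,0,-0.72],
    [0,0,0,-0.84],
    [0,0,0,-0.96],
    [0,0,0,-1.08],
    [0,0,0,-1.2],
    [0,0,0,-1.32],
    [0,0,0,-1.44],
    [0,0,0,-1.56],
    [0,0,0,-1.68],
    [0,0,0,-1.8],
    [0,0,0,-1.92],
    [0,0,0,-2.04],
    [0,0,0,-2.16],
    [0,0,0,-2.28],
    [0,0,0,-2.4],
  ],
)

```text
time: 3.43
ee_pos: [0.3453, -0.2185, 0.252]
tcp_rot: [-161.1, 6.2, -45.4]
wrist_force: [-0.7, -0.3, -0.2]
opening: 0.0427
grasp_force: 0.0
```

Request:
servo_tool(
  moves=[
    [0,0,0,-0.12],
    [0,0,0,-0.24],
    [0,0,0,-0.36],
    [0,0,0,-0.48],
    [0,0,0,-0.6],
    [0,0,0,-0.72],
    [0,0,0,-0.84],
    [0,0,0,-0.886],
    [0,0,0,-0.886],
    [0,0,0,-0.886],
  ],
)

```text
time: 4.27
ee_pos: [0.1586, -0.2602, 0.2531]
tcp_rot: [-153.7, 7.2, -83.1]
wrist_force: [-0.6, -0.2, -0.2]
opening: 0.0422
grasp_force: 0.0
```

```bash
python3 - <<'E'
from h import *
im,KT=shot('wrist','w1'); o=get_obs(); print(o['time'],o['ee_pos'],o['tcp_rot'],o['q'],o['opening'])
np.savez('w1.npz',K=KT[0],T=KT[1])
E
```

```text
4.3167 [ 0.15647275 -0.25926268  0.25368458] [-153.79384735    7.15577328  -83.39132839] [-83.44006422 -25.73151292 -17.26113757 105.64994549  26.20007171
 179.94610664] 0.04270269292442026
```

View pics/w1.png

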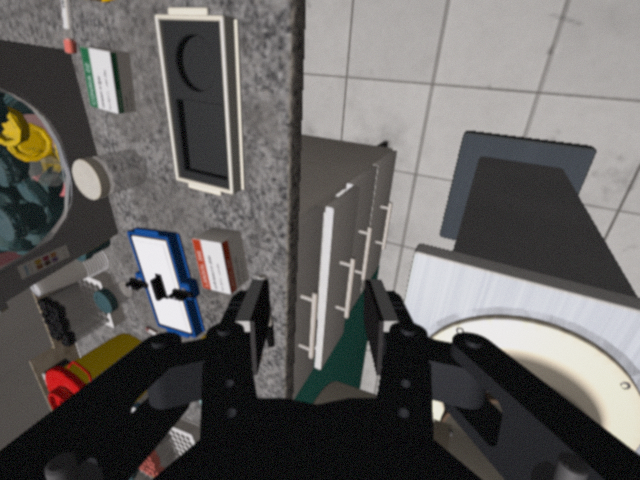

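The wrist view shows that the arm folded away towards -y: joint 6 hit its limit because its sense is opposite to what I assumed (yaw = q1 - q6 + 180). I'll turn back the other way.

Request:
servo_tool(
  moves=[
    [0,0,0,1.6],
    [0,0,0,1.7],
    [0,0,0,1.8],
    [0,0,0,1.9],
  ],
)

```text
time: 4.65
ee_pos: [0.1593, -0.2605, 0.2535]
tcp_rot: [-153.6, 7.1, -53.9]
wrist_force: [-0.1, 0.1, 0.1]
opening: 0.0423
grasp_force: 0.0
```

```bash
python3 - <<'E'
from h import *
o=get_obs(); print(o['time'],o['ee_pos'],o['tcp_rot'],o['q'])
E
```

```text
4.65 [ 0.15930476 -0.26050072  0.25346893] [-153.64972524    7.12432059  -53.92713613] [-78.14233784 -14.06216463  -9.54366367 112.19740774  21.05223634
 154.14424559]
```

Request:
servo_tool(
  moves=[
    [0,0,0,0.12],
    [0,0,0,0.24],
    [0,0,0,0.36],
    [0,0,0,0.48],
    [0,0,0,0.6],
    [0,0,0,0.72],
    [0,0,0,0.72],
    [0,0,0,0.72],
  ],
)

```text
time: 5.32
ee_pos: [0.16, -0.2603, 0.2533]
tcp_rot: [-153.6, 7.2, -13.1]
wrist_force: [-0.1, -0.4, -0.1]
opening: 0.0429
grasp_force: 0.0
```

Request:
servo_tool(
  moves=[
    [1,-1.6,2,0.12],
    [2.5,-4.1,4,0.24],
    [4.5,-7.3,6,0.36],
    [6.5,-10.6,8,0.48],
    [8.5,-13.8,10,0.534],
    [10.5,-17,12,0.534],
    [12.5,-20.3,12,0.534],
    [14.5,-23.5,12,0.534],
    [16.5,-26.8,12,0.534],
    [18.5,-30,12,0.534],
    [20.5,-33.3,12,0.534],
    [21,-34.1,12,0.534],
    [21,-34.1,12,0.534],
  ],
)

```text
time: 6.4
ee_pos: [0.3034, -0.4954, 0.265]
tcp_rot: [-155.9, 6.6, 17.0]
wrist_force: [0.8, -0.3, -0.3]
opening: 0.0424
grasp_force: 0.0
```

```bash
cat > st.py <<'E'
from h import *
o=get_obs(); M=R.from_euler('xyz',o['tcp_rot'],degrees=True).as_matrix(); z=M[:,2]
print('t',o['time'],'pos',o['ee_pos'].round(4),'rot',o['tcp_rot'].round(2),'q',o['q'].round(1))
print('r',np.hypot(*o['ee_pos'][:2]),'az',np.degrees(np.arctan2(o['ee_pos'][1],o['ee_pos'][0])),'lean az',np.degrees(np.arctan2(z[1],z[0])),'tilt',np.degrees(np.arccos(-z[2])))
E
python3 st.py
```

```text
t 6.4 pos [ 0.3034 -0.4954  0.265 ] rot [-155.95    6.56   17.04] q [-58.5  40.2  55.8 130.4   0.  105.8]
r 0.5808928469137657 az -58.51380691660242 lean az 121.40178583855119 tilt 24.881355540625933
```

Request:
servo_tool(
  moves=[
    [2,-3.3,2,0],
    [4,-6.5,4,0],
    [6,-9.8,6,0],
    [8,-13,8,0],
    [8,-13,8,0],
    [8,-13,8,0],
  ],
)

```text
time: 6.9
ee_pos: [0.3257, -0.5307, 0.247]
tcp_rot: [-158.3, 6.0, 17.0]
wrist_force: [0.5, 0.5, 0.6]
opening: 0.0431
grasp_force: 0.0
```

```bash
python3 st.py
```

```text
t 6.9 pos [ 0.3257 -0.5307  0.247 ] rot [-158.27    5.97   17.01] q [-58.4  46.5  64.4 130.5  -0.  105.7]
r 0.6226462067064559 az -58.4622304843145 lean az 121.62693544671146 tilt 22.499772025568742
```

Request:
servo_tool(
  moves=[
    [42,-68,0,0],
    [42,-68,0,0],
    [42,-68,0,0],
    [42,-68,0,0],
    [42,-68,0,0],
    [42,-68,0,0],
  ],
)

```text
time: 7.4
ee_pos: [0.3419, -0.5556, 0.2117]
tcp_rot: [-158.2, 6.0, 17.1]
wrist_force: [0.1, 0.5, 0.6]
opening: 0.0426
grasp_force: 0.0
```

```bash
python3 st.py
```

```text
t 7.4 pos [ 0.3419 -0.5556  0.2117] rot [-158.22    5.98   17.09] q [-58.4  52.8  70.7 130.5  -0.  105.7]
r 0.6523903443084008 az -58.39797491791757 lean az 121.69042988325617 tilt 22.551277613934936
```

Request:
servo_tool(
  moves=[
    [-8,13,4,0],
    [-8,13,8,0],
    [-8,13,12,0],
    [-8,13,16,0],
    [-8,13,20,0],
    [-8,13,24,0],
    [-8,13,28,0],
    [-8,13,32,0],
    [-8,13,36,0],
    [-8,13,40,0],
    [-8,13,40,0],
    [-8,13,40,0],
  ],
)

```text
time: 8.4
ee_pos: [0.2373, -0.3859, 0.371]
tcp_rot: [-160.5, 5.4, 16.9]
wrist_force: [0.9, -0.2, -0.6]
opening: 0.0426
grasp_force: 0.0
```

```bash
python3 st.py
```

```text
t 8.4 pos [ 0.2373 -0.3859  0.371 ] rot [-160.5     5.38   16.87] q [-58.4  17.6  37.9 130.5  -0.  105.7]
r 0.4530346488066566 az -58.410007151458515 lean az 121.70834892204425 tilt 20.20093274530835
```

Request:
servo_tool(
  moves=[
    [0,0,40,0],
    [0,0,40,0],
    [0,0,40,0],
  ],
)

```text
time: 8.65
ee_pos: [0.2256, -0.367, 0.3933]
tcp_rot: [-162.8, 4.8, 16.7]
wrist_force: [0.3, 0.0, -0.1]
opening: 0.043
grasp_force: 0.0
```

Request:
servo_tool(
  moves=[
    [0,0,40,0],
  ],
)

```text
time: 8.73
ee_pos: [0.223, -0.3627, 0.4031]
tcp_rot: [-164.2, 4.4, 16.6]
wrist_force: [0.6, -1.4, -0.5]
opening: 0.0426
grasp_force: 0.0
```

Request:
servo_tool(
  moves=[
    [0,0,80,0],
    [0,0,80,0],
  ],
)

```text
time: 8.9
ee_pos: [0.2171, -0.3532, 0.4234]
tcp_rot: [-166.8, 3.7, 16.4]
wrist_force: [-0.0, 0.2, 1.0]
opening: 0.0427
grasp_force: 0.0
```

Request:
servo_tool(
  moves=[
    [0,0,80,0],
    [0,0,80,0],
    [0,0,80,0],
    [0,0,80,0],
    [0,0,80,0],
    [0,0,80,0],
  ],
)

```text
time: 9.4
ee_pos: [0.2063, -0.336, 0.4392]
tcp_rot: [-168.8, 3.1, 16.2]
wrist_force: [-0.1, -0.8, 0.2]
opening: 0.0427
grasp_force: 0.0
```

```bash
python3 st.py
```

```text
t 9.4 pos [ 0.2063 -0.336   0.4392] rot [-168.82    3.15   16.25] q [-58.4   6.   34.8 130.5  -0.  105.6]
r 0.39430968855282456 az -58.445008810673194 lean az 121.7890371107265 tilt 11.60594458140572
```

Request:
servo_tool(
  moves=[
    [0,0,80,0],
    [0,0,80,0],
  ],
)

```text
time: 9.57
ee_pos: [0.2038, -0.332, 0.4558]
tcp_rot: [-171.2, 2.5, 16.1]
wrist_force: [-0.4, 0.6, 0.4]
opening: 0.0425
grasp_force: 0.0
```

Request:
servo_tool(
  moves=[
    [0,0,80,0],
    [0,0,80,0],
  ],
)

```text
time: 9.73
ee_pos: [0.202, -0.3291, 0.4714]
tcp_rot: [-173.5, 1.9, 16.1]
wrist_force: [0.8, 0.4, 0.5]
opening: 0.0427
grasp_force: 0.0
```

Request:
servo_tool(
  moves=[
    [0,0,80,0],
    [0,0,80,0],
  ],
)

```text
time: 9.9
ee_pos: [0.2009, -0.3274, 0.486]
tcp_rot: [-175.7, 1.2, 16.0]
wrist_force: [-0.4, -0.9, 0.6]
opening: 0.0428
grasp_force: 0.0
```

Request:
servo_tool(
  moves=[
    [0,0,80,0],
  ],
)

```text
time: 9.98
ee_pos: [0.2011, -0.3277, 0.4951]
tcp_rot: [-177.1, 0.8, 16.0]
wrist_force: [0.0, -0.5, -0.3]
opening: 0.0426
grasp_force: 0.0
```

```bash
python3 st.py
```

```text
t 9.9833 pos [ 0.2011 -0.3277  0.4951] rot [-177.13    0.85   15.97] q [-58.4   2.3  39.8 130.4  -0.  105.6]
r 0.38446355992908726 az -58.46510944384372 lean az 122.3903403347613 tilt 2.9919230648082595
```

Request:
servo_tool(
  moves=[
    [0,0,80,0],
  ],
)

```text
time: 10.07
ee_pos: [0.2007, -0.3271, 0.5075]
tcp_rot: [-178.9, 0.3, 16.0]
wrist_force: [-0.8, -0.6, 0.5]
opening: 0.0426
grasp_force: 0.0
```

Request:
servo_tool(
  moves=[
    [0,0,0,0],
  ],
)

```text
time: 10.15
ee_pos: [0.2001, -0.3262, 0.5099]
tcp_rot: [-179.2, 0.3, 15.9]
wrist_force: [-0.5, 1.0, 0.8]
opening: 0.0428
grasp_force: 0.0
```

```bash
python3 st.py
```

```text
t 10.15 pos [ 0.2001 -0.3262  0.5099] rot [-179.24    0.26   15.95] q [-58.4   1.7  41.4 130.5  -0.  105.6]
r 0.3826717518000057 az -58.47121739926005 lean az 124.78523353945923 tilt 0.8040449745566572
```

Request:
servo_tool(
  moves=[
    [0,0,2,0],
  ],
)

```text
time: 10.23
ee_pos: [0.2007, -0.3271, 0.5126]
tcp_rot: [-179.7, 0.1, 16.0]
wrist_force: [-0.4, -0.6, -0.4]
opening: 0.0427
grasp_force: 0.0
```

Request:
servo_tool(
  moves=[
    [0,0,0,0],
  ],
)

```text
time: 10.32
ee_pos: [0.2005, -0.3268, 0.5133]
tcp_rot: [-179.8, 0.1, 15.9]
wrist_force: [0.3, -0.3, 0.0]
opening: 0.0431
grasp_force: 0.0
```

```bash
python3 st.py
```

```text
t 10.3167 pos [ 0.2005 -0.3268  0.5133] rot [-1.7978e+02  1.1000e-01  1.5950e+01] q [-58.4   1.7  41.9 130.5  -0.  105.6]
r 0.383412646786869 az -58.47345837072653 lean az 132.64396766817387 tilt 0.24163354279264215
```

Request:
servo_tool(
  moves=[
    [1.5,2,-1,0.12],
    [3,4,-2,0.24],
    [4.5,6,-3,0.36],
    [6,8,-4,0.48],
    [8,10,-5,0.6],
    [10,12,-6,0.72],
    [12,14,-8,0.84],
    [14,16,-10,0.96],
    [16,18,-12,1.08],
    [18,20,-14,1.2],
    [20,22,-16,1.32],
    [22,24,-18,1.44],
    [24,26,-20,1.56],
    [26,28,-22,1.68],
    [28,30,-24,1.8],
    [30,32,-26,1.92],
    [31,33.5,-27,2.04],
    [31.5,34.7,-28,2.16],
    [31.5,34.7,-29,2.28],
    [31.5,34.7,-30,2.4],
  ],
)

```text
time: 11.98
ee_pos: [0.5155, 0.0209, 0.2105]
tcp_rot: [-179.6, 0.0, 153.9]
wrist_force: [-0.3, -0.0, -0.2]
opening: 0.0422
grasp_force: 0.0
```

Request:
servo_tool(
  moves=[
    [0,0,0,0.12],
    [0,0,0,0.24],
    [0,0,0,0.36],
    [0,0,0,0.48],
    [0,0,0,0.6],
    [0,0,0,0.625],
    [0,0,0,0.625],
  ],
)

```text
time: 12.57
ee_pos: [0.5154, 0.02, 0.2115]
tcp_rot: [-179.7, 0.0, -170.7]
wrist_force: [0.3, -0.3, -0.5]
opening: 0.0427
grasp_force: 0.0
```

```bash
python3 st.py; python3 - <<'E'
from h import *
im,KT=shot('wrist','w2')
o=ortho(im,KT,.023,.35,.75,-.25,.25,1500); cv2.imwrite('pics/w2o.png',o)
np.savez('w2.npz',K=KT[0],T=KT[1])
E
```

```text
t 12.5667 pos [0.5154 0.02   0.2115] rot [-1.7967e+02  5.0000e-02 -1.7066e+02] q [ 2.4 -0.2  2.5 92.6 -0.3 -6.9]
r 0.5157658892826825 az 2.222106969147114 lean az -72.43674034832891 tilt 0.3290308117799592
```

View pics/w2.png

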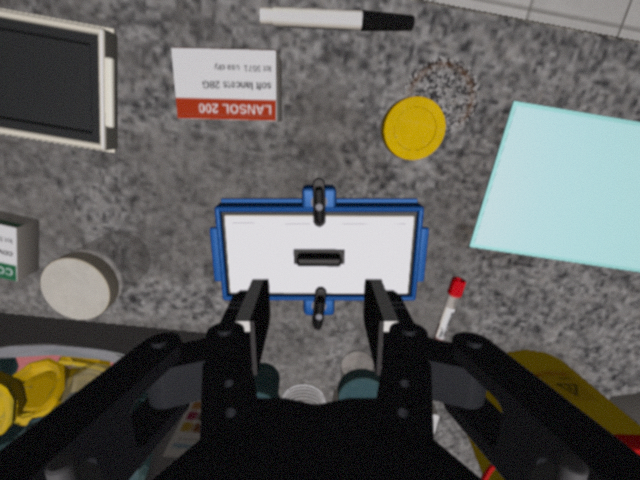

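The wrist view shows the panel centred near (320,255), with the front button at (319,202), the rear button at (319,308), the cup at (414,128) and the red carton at (228,85). Next I'll compute positions.

```bash
python3 - <<'E'
from h import *
d=np.load('w2.npz'); KT=(d['K'],d['T']); im=cv2.imread('pics/w2.png')
for n,z,lo,hi,roi in [('panel',.022,(0,0,150),(180,40,255),(215,205,425,296)),('blue',.023,(100,120,40),(125,255,255),(200,175,440,320)),
 ('yellow',.057,(20,100,120),(35,255,255),(370,80,460,170)),('redc',.045,(0,60,120),(10,255,255),(170,40,280,125)),('redcw',.045,(0,0,150),(180,50,255),(170,40,280,125)),
 ('jar',.082,(0,0,120),(40,80,255),(35,250,122,325)),
 ('F',.045,(0,0,0),(180,255,45),(295,170,345,230)),('R',.045,(0,0,0),(180,255,45),(300,280,345,335)),('pull',.04,(0,0,0),(180,255,60),(285,240,350,275))]:
    print(n,blobs(im,KT,z,lo,hi,40,roi))
t=np.radians(9.4); 
for c in [(.569,.028)]:
    Rm=np.array([[np.cos(t),-np.sin(t)],[np.sin(t),np.cos(t)]])
    for p in [(-.057,0),(.057,0)]: q=Rm@p+c; print(p,q,w2p(KT,[[*q,.045]]))
cr=cv2.resize(im[170:340,200:440],None,fx=3.3,fy=3.3,interpolation=cv2.INTER_CUBIC); cv2.imwrite('pics/w2c.png',cr)
print(p2w(cam('top'),[(322,152),(490,138),(318,60)],.1))
E
```

```text
panel [(array([568.1,  30.5]), array([ 85.6, 188.8]), 9.0)]
blue [(array([619.,  66.]), array([22.8, 43.6]), 9.5), (array([628.2,  11.3]), array([22.8, 50.1]), 9.5), (array([529.8,  97.9]), array([153.4,  75.2]), 49.6), (array([552.4, -45.9]), array([ 73.4, 152.7]), 57.4)]
yellow [(array([431.9,  87.4]), array([50.7, 50.7]), 15.5)]
redc [(array([441.9, -70.1]), array([16.9, 83.8]), 8.0)]
redcw [(array([414.8, -73.7]), array([37.8, 84.3]), 7.9)]
jar [(array([ 612.2, -178.2]), array([61.5, 61.9]), 26.9)]
F [(array([521.1,  23.5]), array([12.8,  9.5]), 15.9), (array([501.7,  19.5]), array([14.7,  8.2]), 9.4)]
R [(array([619.2,  38.5]), array([37.9,  9.3]), 4.4)]
pull [(array([564. ,  29.8]), array([12.5, 43.9]), 9.5)]
(-0.057, 0) [0.51276539 0.01869042] [[315.65999713 206.69603057]]
(0.057, 0) [0.62523461 0.03730958] [[315.87301789 316.66987535]]
[[ 0.69724664 -0.01601111]
 [ 0.72157326 -0.40997031]
 [ 0.92572962 -0.01242035]]
```

View pics/w2c.png

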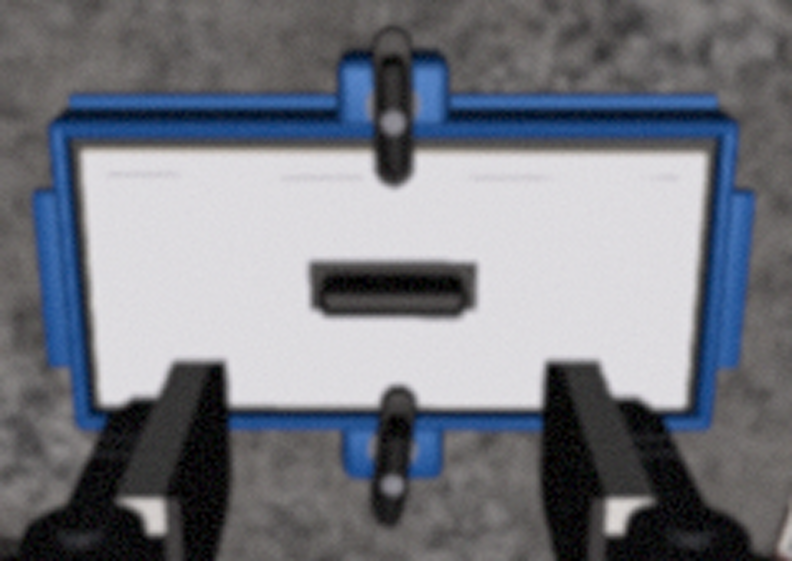

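The zoomed view shows the button pivot dots at (393,122) and (392,485) in the crop. That puts the front axis near (512.6,20.3) mm and the rear near (625,38.7) mm. I'll do the rear button first.

Request:
servo_tool(
  moves=[
    [2.7,0.5,-4,-0.05],
    [5.5,0.9,-8,-0.087],
    [8.2,1.4,-10,-0.087],
    [10.96,1.87,-12,-0.087],
    [10.96,1.87,-15,-0.087],
    [10.96,1.87,-17.2,-0.087],
    [10.96,1.87,-17.6,-0.087],
    [10.96,1.87,-17.6,-0.087],
    [10.96,1.87,-17.6,-0.087],
  ],
)

```text
time: 13.37
ee_pos: [0.6254, 0.0387, 0.0376]
tcp_rot: [-179.7, 0.2, -175.8]
wrist_force: [-0.3, -0.5, 1.0]
opening: 0.0428
grasp_force: 0.0
```

Request:
servo_tool(
  moves=[
    [0,0,0,0],
    [0,0,0,0],
    [0,0,0,0],
    [0,0,0,0],
    [0,0,0,0],
    [0,0,0,0],
  ],
  claw=1,
  force=25,
)

```text
time: 13.87
ee_pos: [0.6259, 0.0393, 0.0384]
tcp_rot: [-179.7, 0.3, -175.7]
wrist_force: [-0.2, 3.2, 5.8]
opening: 0.007
grasp_force: 27.1
```

```bash
python3 st.py
```

```text
t 13.8667 pos [0.6259 0.0393 0.0384] rot [-179.72    0.3  -175.7 ] q [ 3.7 15.7  1.  75.  -0.3 -0.6]
r 0.6271649387831558 az 3.5966222245911124 lean az -38.249576103718944 tilt 0.41054026742127936
```

Request:
servo_tool(
  moves=[
    [0,0,0,-0.1],
    [0,0,0,-0.22],
    [0,0,0,-0.34],
    [0,0,0,-0.46],
    [0,0,0,-0.58],
    [0,0,0,-0.7],
    [0,0,0,-0.82],
    [0,0,0,-0.94],
    [0,0,0,-1.06],
    [0,0,0,-1.18],
    [0,0,0,-1.3],
    [0,0,0,-1.38],
    [0,0,0,-1.38],
    [0,0,0,-1.38],
  ],
)

```text
time: 15.03
ee_pos: [0.6255, 0.0389, 0.0384]
tcp_rot: [-179.8, 0.1, 105.2]
wrist_force: [-2.9, 0.3, 7.5]
opening: 0.0067
grasp_force: 27.2
```

Request:
servo_tool(
  moves=[
    [0,0,0,0],
    [0,0,0,0],
    [0,0,1,0],
    [0,0,4,0.1],
    [0,0,5,0.22],
    [-3,-0.5,5,0.34],
    [-6,-1,5,0.46],
    [-9,-1.4,5,0.58],
    [-11.24,-1.84,5,0.7],
    [-11.24,-1.84,5,0.82],
    [-11.24,-1.84,5,0.94],
    [-11.24,-1.84,5,1.06],
    [-11.24,-1.84,5,1.18],
    [-11.24,-1.84,5,1.3],
    [-11.24,-1.84,5,1.42],
    [-11.24,-1.84,5,1.5],
    [-11.24,-1.84,5,1.5],
  ],
  claw=0.5,
)

```text
time: 16.45
ee_pos: [0.5129, 0.0203, 0.0872]
tcp_rot: [-179.7, 0.2, -168.6]
wrist_force: [0.3, 0.2, -0.5]
opening: 0.0428
grasp_force: 0.0
```

```bash
python3 st.py; python3 - <<'E'
from h import *
im,KT=shot('wrist','w3')
E
```

```text
t 16.45 pos [0.5129 0.0203 0.0872] rot [-179.65    0.18 -168.63] q [  2.4  -0.6 -11.6  78.8  -0.3  -8.9]
r 0.5133498372712345 az 2.262568984626724 lean az -51.14721662189529 tilt 0.39232954747174964
```

View pics/w3.png

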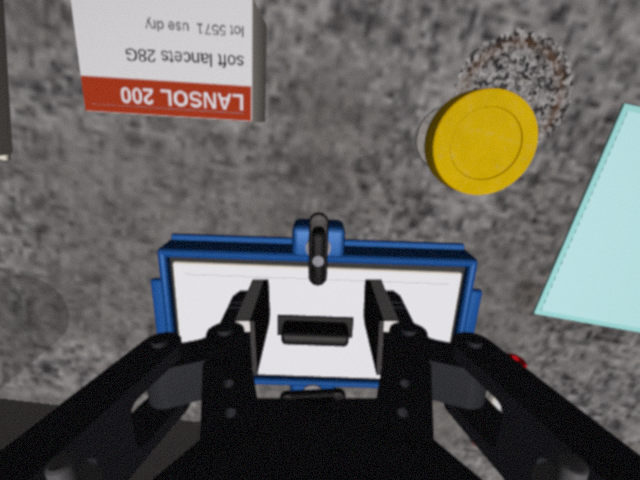

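The rear button now lies along the tray at (312,395). The front rib at (318,250) is centred between the fingers.

Request:
servo_tool(
  moves=[
    [0,0,-3,0],
    [0,0,-5,0],
    [0,0,-5.1,0],
    [0,0,-5.1,0],
  ],
)

```text
time: 16.83
ee_pos: [0.5121, 0.0203, 0.035]
tcp_rot: [-179.7, 0.0, -169.0]
wrist_force: [-0.8, 1.1, 0.5]
opening: 0.0427
grasp_force: 0.0
```

Request:
servo_tool(
  moves=[
    [0,0,0,0],
    [0,0,0,0],
    [0,0,0,0],
    [0,0,0,0],
    [0,0,0,0],
    [0,0,0,0],
  ],
  claw=1,
)

```text
time: 17.33
ee_pos: [0.5136, 0.0208, 0.037]
tcp_rot: [-179.7, 0.3, -168.8]
wrist_force: [-1.1, 3.5, 6.8]
opening: 0.007
grasp_force: 27.5
```

Request:
servo_tool(
  moves=[
    [0,0,0,-0.1],
    [0,0,0,-0.22],
    [0,0,0,-0.34],
    [0,0,0,-0.46],
    [0,0,0,-0.58],
    [0,0,0,-0.7],
    [0,0,0,-0.82],
    [0,0,0,-0.94],
    [0,0,0,-1.06],
    [0,0,0,-1.18],
    [0,0,0,-1.3],
    [0,0,0,-1.42],
    [0,0,0,-1.5],
    [0,0,0,-1.5],
    [0,0,0,-1.5],
  ],
)

```text
time: 18.58
ee_pos: [0.5131, 0.0202, 0.0369]
tcp_rot: [-179.7, 0.2, 105.2]
wrist_force: [-4.0, -1.3, 8.5]
opening: 0.0074
grasp_force: 27.7
```

Request:
servo_tool(
  moves=[
    [0,0,0,0],
    [0,0,0,0],
    [0,0,1,0],
    [0,0,4,0],
    [1,0.2,7,-0.05],
    [3,0.5,10,-0.11],
    [4.5,0.7,11,-0.11],
    [4.5,0.7,12,-0.11],
    [4.5,0.7,12,-0.11],
  ],
  claw=0.5,
)

```text
time: 19.33
ee_pos: [0.5588, 0.0274, 0.1578]
tcp_rot: [-179.8, 0.2, 98.9]
wrist_force: [0.3, -0.8, -0.1]
opening: 0.0424
grasp_force: 0.0
```

```bash
python3 st.py; python3 - <<'E'
from h import *
im,KT=shot('wrist','w4')
d=np.savez('w4.npz',K=KT[0],T=KT[1])
E
```

```text
t 19.3333 pos [0.5588 0.0274 0.1578] rot [-1.7981e+02  1.6000e-01  9.8930e+01] q [ 2.9  5.6  2.6 87.2 -0.2 84. ]
r 0.559467402841234 az 2.808374672336046 lean az -130.8620795586393 tilt 0.24711359234465047
```

View pics/w4.png

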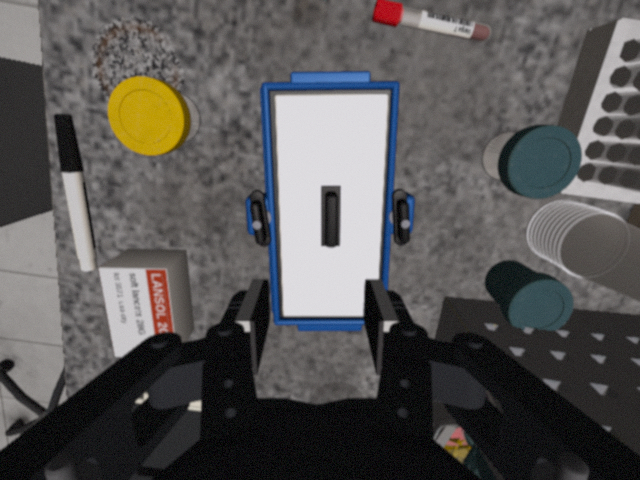

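Both buttons now lie along the tray's long sides, at (259,218) and (402,217). The pull is at (331,216).

```bash
python3 - <<'E'
from h import *
d=np.load('w4.npz'); KT=(d['K'],d['T']); im=cv2.imread('pics/w4.png')
for n,z,lo,hi,roi in [('panel',.022,(0,0,150),(180,40,255),(255,80,400,325)),('pull',.04,(0,0,0),(180,255,25),(315,180,350,252)),
 ('yellow',.057,(20,100,120),(35,255,255),(90,60,205,170)),('blue',.023,(100,120,40),(125,255,255),(240,70,420,325))]:
    print(n,blobs(im,KT,z,lo,hi,40,roi))
print(w2p(KT,[[.5588,.0274,.1578],[.5588,.0274,.165]]))
E
```

```text
panel [(array([568.9,  31.7]), array([ 85.2, 188. ]), 9.2)]
pull []
yellow [(array([432.8,  88.5]), array([51.3, 50.2]), 9.0)]
blue [(array([502.5,  20.9]), array([ 5.5, 31.8]), 11.7), (array([633.5,  44. ]), array([ 6.5, 32.6]), 13.7), (array([567.5,  34.6]), array([106.6, 212.9]), 10.2)]
[[316.62410165 297.17264909]
 [316.53844788 305.12840891]]
```

Request:
servo_tool(
  moves=[
    [1,0.26,-4,0.005],
    [1,0.26,-8,0.005],
    [1,0.26,-11,0.005],
    [1,0.26,-13,0.005],
    [1,0.26,-13.1,0.005],
    [1,0.26,-13.1,0.005],
  ],
)

```text
time: 19.88
ee_pos: [0.566, 0.0297, 0.0228]
tcp_rot: [-179.5, 0.1, 99.2]
wrist_force: [-0.0, 0.3, -0.2]
opening: 0.0424
grasp_force: 0.0
```

Request:
servo_tool(
  moves=[
    [0,0,0,0],
    [0,0,0,0],
    [0,0,0,0],
    [0,0,0,0],
    [0,0,0,0],
    [0,0,0,0],
  ],
  claw=1,
  force=45,
)

```text
time: 20.38
ee_pos: [0.5677, 0.0299, 0.0245]
tcp_rot: [-179.7, 0.1, 99.2]
wrist_force: [-1.8, -0.6, 1.8]
opening: 0.0088
grasp_force: 45.5
```

Request:
servo_tool(
  moves=[
    [0,0,1,0],
    [0,0,2.5,0],
    [0,0,5,0],
    [0,0,8,0],
    [0,0,10,0],
    [0,0,10,0],
  ],
)

```text
time: 20.88
ee_pos: [0.5698, 0.03, 0.13]
tcp_rot: [179.9, 0.2, 99.2]
wrist_force: [0.7, 0.6, -0.4]
opening: 0.0087
grasp_force: 45.2
```

```bash
python3 st.py; python3 - <<'E'
from h import *
im,KT=shot('wrist','w5')
E
```

```text
t 20.8833 pos [0.5698 0.03   0.13  ] rot [179.93   0.18  99.2 ] q [ 3.1  6.9  0.9 84.  -0.2 83.9]
r 0.5705456078963237 az 3.015983260961012 lean az -60.78114936044925 tilt 0.1949160093632564
```

View pics/w5.png

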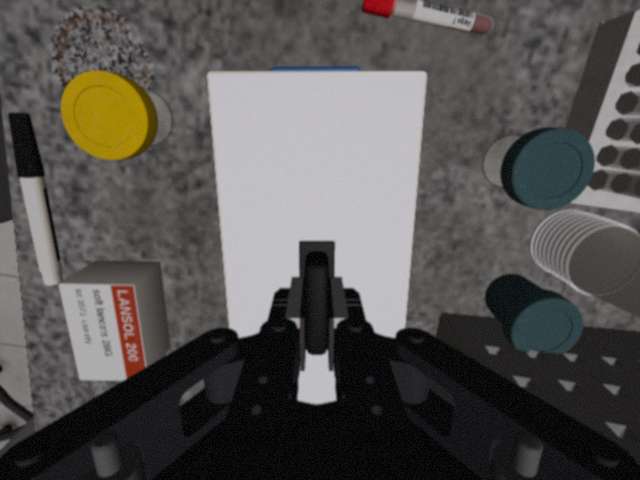

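The panel is out and held level at its pull (317,290). Next I'll carry it to the pad.

Request:
servo_tool(
  moves=[
    [-0.5,1.5,1,0],
    [-1.8,4.5,1,-0.04],
    [-3.2,8,1,-0.08],
    [-4.6,11.5,1,-0.12],
    [-6,15,1,-0.148],
    [-7.4,18.5,1,-0.148],
    [-8.8,22,1,-0.148],
    [-10,25,0,-0.148],
    [-10.7,26.8,-3,-0.148],
    [-10.7,26.8,-6,-0.148],
    [-10.7,26.8,-8.5,-0.148],
    [-10.7,26.8,-10,-0.148],
    [-10.7,26.8,-10.5,-0.148],
    [-10.7,26.8,-10.5,-0.148],
    [-10.7,26.8,-10.5,-0.148],
  ],
)

```text
time: 22.18
ee_pos: [0.4609, 0.2978, 0.0197]
tcp_rot: [-179.7, 0.1, 90.7]
wrist_force: [0.0, 0.6, -0.5]
opening: 0.0086
grasp_force: 45.1
```

```bash
python3 st.py; python3 - <<'E'
from h import *
im,KT=shot('wrist','w6'); im2,KT2=shot('top','t6')
print(blobs(im2,KT2,.002,(80,25,150),(100,255,255),30,(130,210,260,310)))
cv2.imwrite('pics/c6.png',np.hstack([cv2.resize(im,(480,360)),cv2.resize(im2[215:305,140:260],(320,240)).repeat(1,0) if 0 else cv2.copyMakeBorder(cv2.resize(im2[215:305,140:260],(320,240)),0,120,0,0,cv2.BORDER_CONSTANT)]))
E
```

```text
t 22.1833 pos [0.4609 0.2978 0.0197] rot [-1.7965e+02  1.5000e-01  9.0710e+01] q [ 3.280e+01  6.500e+00 -1.180e+01  7.210e+01  1.000e-01  1.221e+02]
r 0.5487022439534878 az 32.87114749872945 lean az -156.18070587557935 tilt 0.37618352022111096
[]
```

View pics/c6.png

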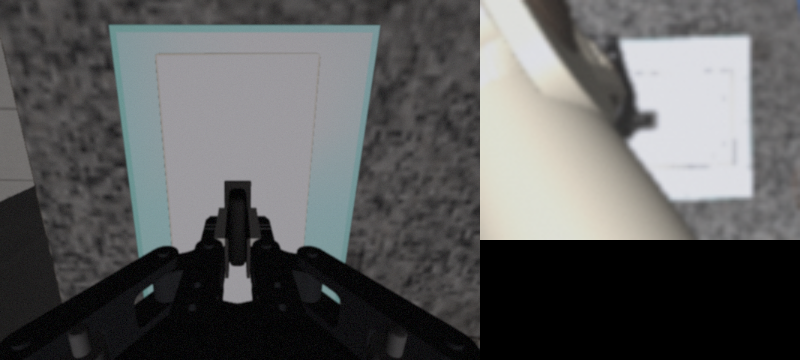

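The panel sits over the pad about 4 mm low in x: the margins are 45 px on the left and 59 px on the right. I'll shift it and lower it.

Request:
servo_tool(
  moves=[
    [0.35,0,-0.3,0],
    [0.35,0,-0.7,0],
    [0.35,0,-0.95,0],
    [0.35,0,-1,0],
    [0.35,0,-1,0],
  ],
)

```text
time: 22.7
ee_pos: [0.4645, 0.2979, 0.0095]
tcp_rot: [-179.7, 0.1, 90.7]
wrist_force: [0.6, 0.4, 0.2]
opening: 0.009
grasp_force: 45.2
```

```bash
python3 st.py; python3 - <<'E'
from h import *
print(get_obs()['wrist_force'])
E
```

```text
t 22.7 pos [0.4645 0.2979 0.0095] rot [-1.7969e+02  1.3000e-01  9.0720e+01] q [ 3.270e+01  7.200e+00 -1.210e+01  7.100e+01  1.000e-01  1.219e+02]
r 0.551847193472325 az 32.67728260678644 lean az -156.02368829933138 tilt 0.33916401140409225
[0.57576023 0.3691308  0.22969143]
```

Request:
servo_tool(
  moves=[
    [0,0,0,0],
    [0,0,0,0],
    [0,0,0,0],
    [0,0,1,0],
    [0,0,4,0],
    [0,0,8,0.05],
    [0.7,-2,12,0.15],
    [1.8,-5.8,15,0.27],
    [3,-9.6,17,0.39],
    [4.2,-13.4,17,0.51],
    [5.4,-17.2,17,0.63],
    [6.6,-21,17,0.75],
    [7.8,-24.8,17,0.87],
  ],
  claw=0.4,
)

```text
time: 23.78
ee_pos: [0.5365, 0.0681, 0.1807]
tcp_rot: [-179.7, 0.2, 139.2]
wrist_force: [1.0, 0.1, -0.4]
opening: 0.0513
grasp_force: 0.0
```

Request:
servo_tool(
  moves=[
    [1.2,-3.8,0,0.12],
    [2.4,-7.6,0,0.24],
    [3.6,-11.4,0,0.36],
    [4.8,-15.2,0,0.48],
    [6,-19,0,0.6],
    [7,-22.9,0,0.69],
    [7,-22.9,0,0.69],
    [7,-22.9,0,0.69],
  ],
  claw=0,
)

```text
time: 24.45
ee_pos: [0.6061, -0.1614, 0.1793]
tcp_rot: [-179.7, 0.1, 178.2]
wrist_force: [0.3, 0.2, -0.3]
opening: 0.0854
grasp_force: 0.0
```

```bash
python3 st.py; python3 - <<'E'
from h import *
im,KT=shot('wrist','w7'); im2,KT2=shot('top','t7'); np.savez('w7.npz',K=KT[0],T=KT[1])
print(blobs(im2,KT2,.005,(0,0,150),(180,80,255),30,(130,210,260,310)))
cv2.imwrite('pics/c7.png',np.hstack([cv2.resize(im,(480,360)),cv2.copyMakeBorder(cv2.resize(im2[215:305,140:260],(320,240)),0,120,0,0,cv2.BORDER_CONSTANT)]))
print(w2p(KT,[[.6125,-.1795,.082]]))
E
```

```text
t 24.45 pos [ 0.6061 -0.1614  0.1793] rot [-1.7967e+02  1.1000e-01  1.7822e+02] q [-14.8  14.8  15.5  90.5  -0.3 -13. ]
r 0.6272357142783908 az -14.909636797954459 lean az -73.79112601119218 tilt 0.34654770288376735
[(array([463.4, 297.1]), array([151.9, 220.1]), 1.1), (array([571.8, 455.2]), array([38.3, 12.4]), 1.5)]
[[291.80523657 241.31994028]]
```

View pics/c7.png

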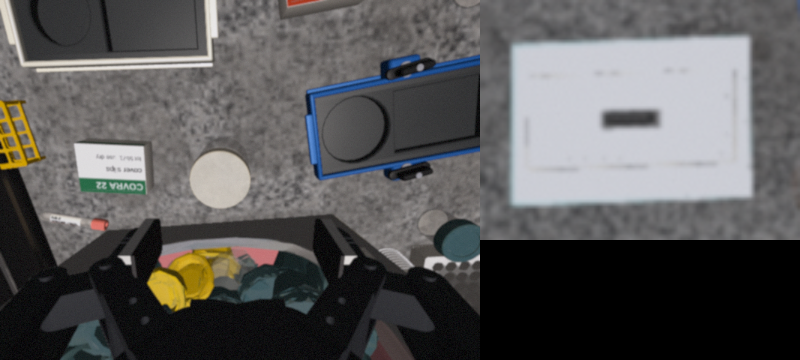

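The panel lies centred on the pad, pull up. The jar is at (220,178) in the half-size wrist view, and the blue tray's open round pocket is at (352,129).

Request:
servo_tool(
  moves=[
    [0.25,-1,-2,0],
    [0.5,-1.7,-5,0],
    [0.5,-1.7,-9,0],
    [0.5,-1.7,-12.5,0],
    [0.5,-1.7,-13.7,0],
    [0.5,-1.7,-13.9,0],
    [0.5,-1.7,-13.9,0],
  ],
)

```text
time: 25.13
ee_pos: [0.6114, -0.1752, 0.0414]
tcp_rot: [-179.7, 0.2, 178.5]
wrist_force: [0.6, 0.7, 0.3]
opening: 0.0855
grasp_force: 0.0
```

Request:
servo_tool(
  moves=[
    [0,0,0,0],
    [0,0,0,0],
    [0,0,0,0],
    [0,0,0,0],
    [0,0,0,0],
    [0,0,0,0],
  ],
  claw=1,
  force=30,
)

```text
time: 25.63
ee_pos: [0.6126, -0.1764, 0.0433]
tcp_rot: [-179.6, 0.4, 178.4]
wrist_force: [-0.6, 1.5, 6.3]
opening: 0.0595
grasp_force: 31.1
```

```bash
python3 st.py; python3 - <<'E'
from h import *
d=np.load('w7.npz'); KT=(d['K'],d['T'])
s=4/3
print('blue round',p2w(KT,[(352*s,129*s)],.017),'grey round',p2w(KT,[(63*s,17*s)],.017),'grn top', p2w(KT,[(74*s,142*s),(151*s,142*s),(147*s,193*s),(80*s,190*s)],.03))
E
```

```text
t 25.6333 pos [ 0.6126 -0.1764  0.0433] rot [-179.63    0.38  178.41] q [-15.9  16.9   3.   75.6  -0.3 -14.4]
r 0.6375368283834852 az -16.0618660380413 lean az -45.57645924457047 tilt 0.5321610568872152
blue round [[ 0.57532728 -0.02708352]] grey round [[ 0.44984337 -0.33821228]] grn top [[ 0.57856986 -0.34682544]
 [ 0.58122376 -0.25898124]
 [ 0.6430618  -0.27187305]
 [ 0.63685937 -0.35227095]]
```

Request:
servo_tool(
  moves=[
    [0,0,1.5,0],
    [0,0,4,0],
    [-0.7,3,6,0],
    [-1.5,6.5,6,0.03],
    [-2.3,10,6,0.06],
    [-3.1,13.5,6,0.09],
    [-3.46,15.2,5,0.1],
    [-3.46,15.2,4,0.1],
    [-3.46,15.2,2.5,0.1],
    [-3.46,15.2,2,0.1],
    [-3.46,15.2,2,0.1],
  ],
)

```text
time: 26.55
ee_pos: [0.5761, -0.0246, 0.0595]
tcp_rot: [-179.7, 0.1, -175.9]
wrist_force: [-0.1, 0.3, -0.3]
opening: 0.0591
grasp_force: 32.8
```

```bash
python3 st.py; python3 - <<'E'
from h import *
im,KT=shot('wrist','w8'); im2,KT2=shot('scene','s8')
cv2.imwrite('pics/c8.png',np.hstack([cv2.resize(im,(400,300)),cv2.resize(im2[170:320,230:430],(400,300))]))
E
```

```text
t 26.55 pos [ 0.5761 -0.0246  0.0595] rot [-1.7967e+02  5.0000e-02 -1.7589e+02] q [-2.3  8.6 -4.9 76.4 -0.3 -6.4]
r 0.5766653500056234 az -2.447696141220596 lean az -76.67388327395317 tilt 0.3382333771031937
```

View pics/c8.png

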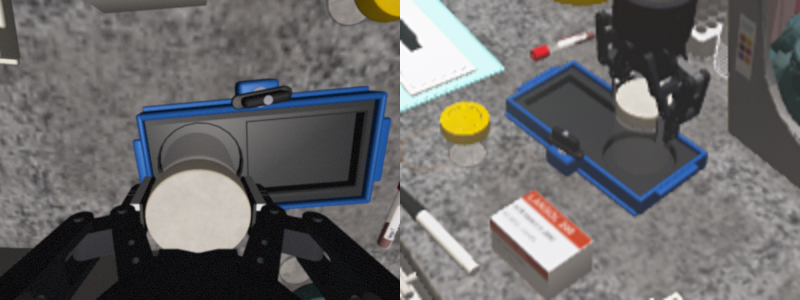

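The jar hangs over the round pocket. I'll lower it.

Request:
servo_tool(
  moves=[
    [0.15,0,-0.4,0],
    [0.15,0,-0.8,0],
    [0.15,0,-1.05,0],
    [0.15,0,-1.05,0],
    [0.15,0,-1.05,0],
  ],
)

```text
time: 27.07
ee_pos: [0.578, -0.0242, 0.0497]
tcp_rot: [-179.7, 0.1, -175.9]
wrist_force: [-0.3, 0.2, 0.9]
opening: 0.0594
grasp_force: 32.8
```

Request:
servo_tool(
  moves=[
    [0,0,0,0],
    [0,0,0,0],
    [0,0,0,0],
    [0,0,0,0],
    [0,0,4,0],
    [0,0,8,0],
    [0,0,10,0],
    [0,0,10,0],
  ],
  claw=0,
)

```text
time: 27.73
ee_pos: [0.5802, -0.0242, 0.1558]
tcp_rot: [-179.6, 0.6, -175.8]
wrist_force: [0.5, 0.5, -0.2]
opening: 0.0856
grasp_force: 0.0
```

```bash
python3 st.py; python3 - <<'E'
from h import *
im,KT=shot('wrist','w9'); im2,KT2=shot('scene','s9')
np.savez('w9.npz',K=KT[0],T=KT[1])
cv2.imwrite('pics/c9.png',np.hstack([cv2.resize(im,(400,300)),cv2.resize(im2[170:320,230:430],(400,300))]))
E
```

```text
t 27.7333 pos [ 0.5802 -0.0242  0.1558] rot [-179.61    0.61 -175.85] q [-2.2  7.6  4.6 86.3 -0.3 -6.4]
r 0.5807098055439627 az -2.3900112307361403 lean az -28.546943673509745 tilt 0.7222415730783364
```

View pics/c9.png

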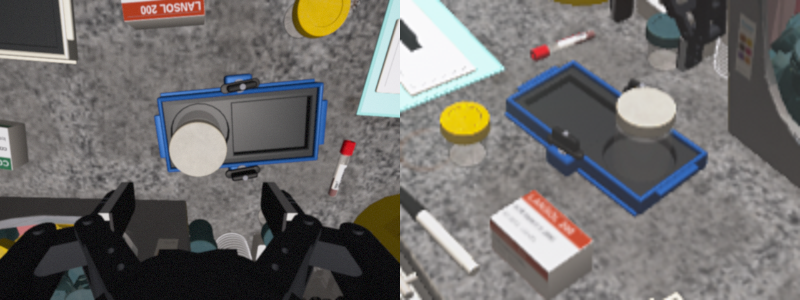

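The jar stands in the round pocket, with its lid at (198,149) in the half-size view. I'll check its position numerically.

```bash
python3 - <<'E'
from h import *
d=np.load('w9.npz'); KT=(d['K'],d['T']); im=cv2.imread('pics/w9.png')
KS=cam('scene'); ims=cv2.imread('pics/s9.png')
for z in (.082,.087,.094): print(z,'wrist',blobs(im,KT,z,(10,5,120),(40,80,255),400,(260,185,370,290)),'scene',p2w(KS,[(230+646/2,170+104/2)],z))
t=np.radians(9.4); Rm=np.array([[np.cos(t),-np.sin(t)],[np.sin(t),np.cos(t)]])
# expected pixel of tray features
c=np.array([.5693,.0296])
pts=np.array([[-.052,-.104],[.052,-.104],[.052,.104],[-.052,.104]])@Rm.T+c
print(w2p(KT,np.c_[pts,np.full(4,.023)]).round(0), w2p(KS,np.c_[pts,np.full(4,.023)]).round(0))
print('redc',blobs(im,KT,.045,(0,0,150),(180,50,255),200,(180,0,345,45)),'cup',blobs(im,KT,.057,(20,100,120),(35,255,255),200,(440,0,600,90)))
E
```

```text
0.082 wrist [(array([578.8, -28.1]), array([72.3, 69.5]), 4.3)] scene [[ 0.93064239 -0.23927268]]
0.087 wrist [(array([577. , -28.1]), array([70.6, 67.8]), 4.3)] scene [[ 0.92407446 -0.24170415]]
0.094 wrist [(array([574.6, -28.1]), array([68.3, 65.6]), 4.3)] scene [[ 0.91487935 -0.24510821]]
[[248. 157.]
 [266. 278.]
 [508. 258.]
 [518. 132.]] [[350. 271.]
 [384. 246.]
 [316. 199.]
 [282. 219.]]
redc [(array([439.4, -55.6]), array([ 6.6, 33.2]), 7.3)] cup [(array([442.2,  87.9]), array([31.5, 50.8]), 4.0)]
```

```bash
python3 - <<'E'
from h import *
KS=cam('scene'); KT=cam('top')
for z in (.082,.087,.094,.099): print(z,p2w(KS,[(353,221.5)],z))
im2,_=shot('top','t9')
print(blobs(im2,KT,.087,(0,0,110),(40,90,255),60,(305,185,350,232)))
print(w2p(KT,[[.577,-.0232,.087],[.577,-.0232,.099]]))
E
```

```text
0.082 [[ 0.58513717 -0.01852704]]
0.087 [[ 0.58141979 -0.02277975]]
0.094 [[ 0.57621545 -0.02873354]]
0.099 [[ 0.57249807 -0.03298625]]
[(array([566. , -63.9]), array([ 23.4, 109. ]), 88.2), (array([567.5,  -0. ]), array([ 53.7, 108.9]), 88.6)]
[[326.37598405 203.60518769]
 [326.48761876 202.4727163 ]]
```

Request:
servo_tool(
  moves=[
    [0,0,1,-0.12],
    [-1,-0.4,1,-0.24],
    [-3,-0.9,1,-0.36],
    [-5,-1.5,1,-0.48],
    [-7,-2.1,1,-0.6],
    [-9,-2.7,1,-0.72],
    [-11,-3.3,1,-0.84],
    [-13,-3.9,0,-0.96],
    [-14.5,-4.5,-1,-1.08],
    [-15.65,-5,-2,-1.2],
    [-15.65,-5,-3,-1.32],
    [-15.65,-5,-3,-1.44],
    [-15.65,-5,-3,-1.504],
    [-15.65,-5,-3,-1.504],
    [-15.65,-5,-3,-1.504],
  ],
  claw=0.18,
)

```text
time: 29.13
ee_pos: [0.421, -0.0741, 0.1187]
tcp_rot: [-179.6, 0.1, 98.1]
wrist_force: [0.4, 0.9, -0.5]
opening: 0.0698
grasp_force: 0.0
```

```bash
python3 st.py; python3 - <<'E'
from h import *
im,KT=shot('wrist','w10'); o=get_obs(); print(o['opening'])
np.savez('w10.npz',K=KT[0],T=KT[1]); cv2.imwrite('pics/c10.png',im)
print(blobs(im,KT,.045,(0,60,120),(10,255,255),200),blobs(im,KT,.045,(0,0,150),(180,50,255),600))
E
```

```text
t 29.1333 pos [ 0.421  -0.0741  0.1187] rot [-1.7956e+02  1.1000e-01  9.8110e+01] q [ -9.8 -12.3 -18.7  83.9  -0.2  72.1]
r 0.4275056626280071 az -9.975398747014138 lean az -157.7468128337814 tilt 0.45018328411820113
0.06962202220620724
[(array([442.2, -69.9]), array([17. , 84.3]), 8.0)] [(array([ 313.2, -257.6]), array([25.7, 46.8]), 8.8), (array([ 440.9, -180.2]), array([95.6, 49.3]), 0.1), (array([ 212.7, -222.7]), array([102.,  33.]), 82.8), (array([421.5, -73. ]), array([51., 86.]), 7.9), (array([602.7, -36.1]), array([42.5, 73. ]), 23.5), (array([ 278.8, -123.1]), array([172.7, 136.2]), 21.5), (array([362.3, -10.5]), array([11.9, 78.1]), 6.8), (array([314.7,  43.8]), array([48. , 16.4]), 7.9)]
```

View pics/c10.png

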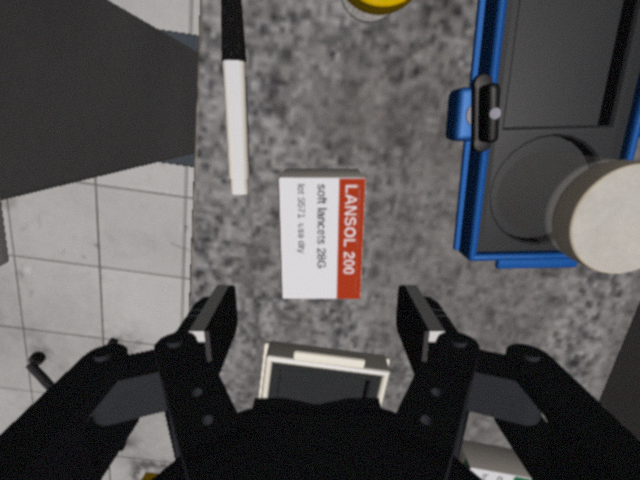

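The carton is well centred between the fingers, with the stripe's midpoint near (350,238), and the marker is clear of the grasp. I'll descend and grip.

Request:
servo_tool(
  moves=[
    [0.25,0.1,-4,0],
    [0.25,0.1,-8,0],
    [0.25,0.1,-10,0],
    [0.25,0.1,-10.3,0],
    [0.25,0.1,-10.3,0],
  ],
)

```text
time: 29.6
ee_pos: [0.4231, -0.073, 0.0159]
tcp_rot: [-179.5, 0.1, 98.1]
wrist_force: [-0.3, -0.0, 1.2]
opening: 0.0701
grasp_force: 0.0
```

Request:
servo_tool(
  moves=[
    [0,0,0,0],
    [0,0,0,0],
    [0,0,0,0],
    [0,0,0,0],
    [0,0,0,0],
  ],
  claw=1,
  force=35,
)

```text
time: 30.02
ee_pos: [0.4254, -0.0734, 0.0187]
tcp_rot: [-179.8, 0.2, 98.0]
wrist_force: [-0.0, 1.0, 6.0]
opening: 0.0543
grasp_force: 38.9
```

```bash
python3 st.py
```

```text
t 30.0167 pos [ 0.4254 -0.0734  0.0187] rot [-179.84    0.2    97.99] q [ -9.6  -9.9 -27.9  72.1  -0.2  72.4]
r 0.43165339041893613 az -9.7868045358418 lean az -121.97126634308538 tilt 0.2563788530641519
```

Request:
servo_tool(
  moves=[
    [0,0,2,0],
    [0,0,5,0],
    [1,1,8,0],
    [3.5,3.7,8.5,0],
    [6,6.3,8.5,0.01],
    [8.5,9,8.5,0.025],
    [11,11.6,8,0.025],
    [13,13.7,6.5,0.025],
    [13.71,14.4,4.5,0.025],
    [13.71,14.4,2.8,0.025],
    [13.71,14.4,2.5,0.025],
    [13.71,14.4,2.5,0.025],
  ],
)

```text
time: 31.02
ee_pos: [0.5605, 0.0708, 0.0411]
tcp_rot: [-179.5, 0.1, 99.4]
wrist_force: [-0.3, -0.2, -0.4]
opening: 0.0544
grasp_force: 39.3
```

```bash
python3 st.py; python3 - <<'E'
from h import *
im,KT=shot('wrist','w11'); im2,KT2=shot('scene','s11')
cv2.imwrite('pics/c11.png',np.hstack([cv2.resize(im,(400,300)),cv2.resize(im2[170:320,230:430],(400,300))]))
E
```

```text
t 31.0167 pos [0.5605 0.0708 0.0411] rot [-1.7955e+02  1.4000e-01  9.9430e+01] q [ 7.3  8.1 -7.6 74.8 -0.2 87.9]
r 0.5649718592296634 az 7.198844329585989 lean az -153.38005869201464 tilt 0.4755040661731778
```

View pics/c11.png

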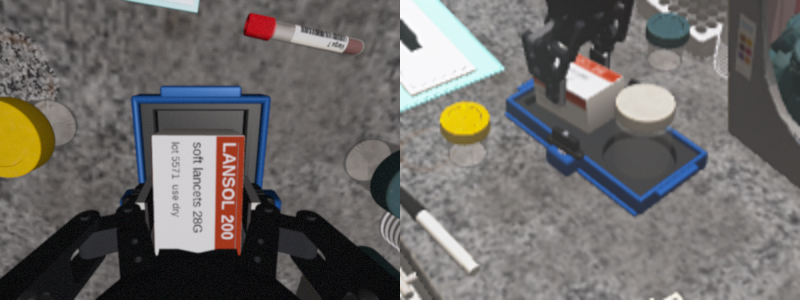

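The carton hangs centred over the oblong pocket, and the jar stands beside it. That was my last picture: I count 15 against the 14 allowed, so from here I'll measure numerically only.

Request:
servo_tool(
  moves=[
    [0.17,0,-0.6,0],
    [0.17,0,-1.2,0],
    [0.17,0,-1.6,0],
    [0.17,0,-1.65,0],
    [0.17,0,-1.65,0],
  ],
)

```text
time: 31.53
ee_pos: [0.5638, 0.0704, 0.0282]
tcp_rot: [-179.9, 0.2, 99.4]
wrist_force: [-6.2, -3.2, 19.1]
opening: 0.0544
grasp_force: 42.0
```

```bash
python3 st.py
```

```text
t 31.5333 pos [0.5638 0.0704 0.0282] rot [-179.85    0.18   99.37] q [ 7.2  8.6 -8.5 73.1 -0.2 87.8]
r 0.5681712007075772 az 7.116849568697923 lean az -120.61397583120883 tilt 0.22905302085272167
```

```bash
python3 - <<'E'
from h import *
im,KT=shot('wrist','w12'); print(get_obs()['wrist_force'],get_obs()['ee_pos'])
for f in ('w11','w12'):
    i=cv2.imread(f'pics/{f}.png'); hsv=cv2.cvtColor(i,cv2.COLOR_BGR2HSV)
    m=cv2.inRange(hsv,(0,80,110),(10,255,255)); m[:, :330]=0; m[:200]=0;m[410:]=0; m[:,410:]=0
    c=max(cv2.findContours(m,0,1)[0],key=cv2.contourArea); print(f,cv2.boundingRect(c),np.round(cv2.minAreaRect(c),1) if 0 else cv2.minAreaRect(c))
    g=cv2.cvtColor(i,cv2.COLOR_BGR2GRAY)
    for r in (240,270,300): 
        w=np.where((hsv[r,200:420,2]>110))[0]+200; print(r,w.min(),w.max())
E
```

```text
[-5.78594733 -2.89019508 19.88636684] [0.56378298 0.07038898 0.02819043]
w11 (344, 218, 48, 190) ((367.1084899902344, 312.187744140625), (45.05995178222656, 189.1394500732422), 0.9469513893127441)
240 200 419
270 220 419
300 206 419
w12 (344, 219, 48, 189) ((367.1391296386719, 312.6933288574219), (45.12411880493164, 188.13775634765625), 0.9315565824508667)
240 201 419
270 203 419
300 207 419
```

```bash
python3 - <<'E'
from h import *
o=get_obs(); KT=cam('wrist',o); M=R.from_euler('xyz',o['tcp_rot'],degrees=True).as_matrix()
# tool x = carton +y direction ; tool y = +-x
for nm,tz in (('level',-.0263),):
    P=[]
    for a in (.0425,0,-.0425):
        for b in (-.0275,.0275): P.append(o['ee_pos']+M@np.array([a,b,tz]))
    print(w2p(KT,np.array(P)).round(1))
i=cv2.imread('pics/w12.png'); hsv=cv2.cvtColor(i,cv2.COLOR_BGR2HSV)
m=cv2.inRange(hsv,(0,80,110),(10,255,255))
for r in range(220,410,20):
    w=np.where(m[r,330:410])[0]+330; print(r,w.min(),w.max(), end=' | ')
print()
wh=cv2.inRange(hsv,(0,0,130),(180,50,255))
for r in (222,240,270,300,340,380):
    w=np.where(wh[r,225:350])[0]+225; print(r,w[:3],w.max(), end=' | ')
print(); col=i[190:240,300].mean(1).round(); print(col)
E
```

```text
[[237.6 223.9]
 [395.4 223.9]
 [245.1 329.9]
 [388.  330.1]
 [251.2 417.6]
 [381.8 417.9]]
220 347 391 | 240 346 390 | 260 346 389 | 280 346 389 | 300 345 388 | 320 345 387 | 340 345 386 | 360 344 386 | 380 344 385 | 400 380 384 | 
222 [242 243 244] 345 | 240 [243 244 245] 345 | 270 [244 245 246] 344 | 300 [245 246 247] 344 | 340 [246 247 248] 343 | 380 [247 248 249] 342 | 
[ 83.  80.  85.  80.  78.  82.  80.  81.  81.  76.  77.  81.  76.  78.
  75.  68.  67.  65.  65.  71.  75.  70.  79.  77.  80.  91. 123. 167.
 202. 209. 211. 212. 211. 211. 213. 212. 212. 211. 213. 212. 213. 214.
 212. 209. 212. 211. 209. 212. 212. 210.]
```

The carton swung about 6° about the pads when it was lifted. Its +y end is already on the pocket floor, so releasing it will settle it level.

Request:
servo_tool(
  moves=[
    [0,0,0,0],
    [0,0,0,0],
    [0,0,0,0],
    [0,0,0.5,0],
    [0,0,3,0],
    [0,0,6,0],
    [0,0,10,0],
    [-3,0.4,12,0],
    [-6.5,0.8,12,0],
    [-10,1.2,11,0],
    [-13.2,1.65,10,0],
    [-13.2,1.65,9,0],
    [-13.2,1.65,9,0],
  ],
  claw=0.18,
  force=20,
)

```text
time: 32.67
ee_pos: [0.4293, 0.0874, 0.1143]
tcp_rot: [-179.6, 0.1, 99.5]
wrist_force: [-0.4, 0.2, 0.9]
opening: 0.0701
grasp_force: 0.0
```

```bash
python3 st.py; python3 - <<'E'
from h import *
im,KT=shot('wrist','w13')
print('cup',blobs(im,KT,.057,(20,100,120),(35,255,255),400),'redc',blobs(im,KT,.050,(0,80,110),(10,255,255),200))
im2,K2=shot('top','t13'); im3,K3=shot('scene','s13')
print('top red',blobs(im2,K2,.050,(0,80,90),(10,255,255),15,(255,180,360,245)),'scene',blobs(im3,K3,.05,(0,80,90),(12,255,255),15,(270,180,380,260)))
c=np.array([.5625,.0705]);t=np.radians(9.4);Rm=np.array([[np.cos(t),-np.sin(t)],[np.sin(t),np.cos(t)]])
print('exp stripe',Rm@[.0275-.0085,0]+c)
E
```

```text
t 32.6667 pos [0.4293 0.0874 0.1143] rot [-1.7961e+02  1.4000e-01  9.9460e+01] q [ 11.6 -10.7 -17.9  83.2  -0.1  92.1]
r 0.43812999919290463 az 11.508856701493306 lean az -150.59366388698365 tilt 0.4169618453357339
cup [(array([431.8,  89.4]), array([50.6, 50.4]), 9.7)] redc [(array([585.6,  75.1]), array([16.8, 85.7]), 14.9)]
top red [(array([589. ,  47.2]), array([14.3, 29.8]), 11.4)] scene [(array([535.1,  62.8]), array([ 9.3, 75.2]), 17.1), (array([587. ,  80.6]), array([17.1, 75.8]), 17.4)]
exp stripe [0.58124487 0.07360319]
```

```bash
cat > pnp.py <<'E'
from h import *
def quad(im,lo,hi,roi):
    hsv=cv2.cvtColor(im,cv2.COLOR_BGR2HSV); m=cv2.inRange(hsv,np.array(lo),np.array(hi))
    k=np.zeros_like(m); k[roi[1]:roi[3],roi[0]:roi[2]]=1; m*=k
    m=cv2.morphologyEx(m,cv2.MORPH_CLOSE,np.ones((5,5)))
    c=max(cv2.findContours(m,0,1)[0],key=cv2.contourArea); h=cv2.convexHull(c)
    for e in np.arange(.01,.2,.01):
        q=cv2.approxPolyDP(h,e*cv2.arcLength(h,True),True)
        if len(q)<=4: break
    return q.reshape(-1,2).astype(float),cv2.contourArea(c)
def pose(q,KT,wx,wy):
    # q px corners; match to rect corners by plane location
    w=p2w(KT,q,.05); c=w.mean(0); best=None
    for yaw in (0,):
        obj=np.array([[sx*wx/2,sy*wy/2,0] for sx,sy in ((-1,-1),(1,-1),(1,1),(-1,1))])
        idx=[int(np.argmin(np.linalg.norm(w-(c+o[:2]),axis=1))) for o in obj]
        ok,rv,tv=cv2.solvePnP(obj,q[idx],KT[0],None)
    T=np.eye(4);T[:3,:3]=cv2.Rodrigues(rv)[0];T[:3,3]=tv.ravel(); W=np.linalg.inv(KT[1])@T
    return W[:3,3].round(4), R.from_matrix(W[:3,:3]).as_euler('xyz',degrees=True).round(1), ((W[:3,:3]@obj.T).T+W[:3,3]).round(4)
E
python3 - <<'E'
from pnp import *
d=np.load('w10.npz')
q,a=quad(cv2.imread('pics/w10.png'),(0,60,120),(10,255,255),(330,150,380,310)); print('w10 stripe',q,a,pose(q,(d['K'],d['T']),.017,.085))
im=cv2.imread('pics/w13.png'); KT=cam('wrist',get_obs())
q,a=quad(im,(0,80,110),(10,255,255),(300,0,640,480)); print('w13 stripe',q,a); print(pose(q,KT,.017,.085))
x0,y0=q.min(0).astype(int);x1,y1=q.max(0).astype(int)
roi=(max(0,x0-110),max(0,y0-10),min(640,x1+8),y1+15)
hsv=cv2.cvtColor(im,cv2.COLOR_BGR2HSV)
w=cv2.inRange(hsv,(0,0,130),(180,60,255))
for r in range(y0,y1,15): 
    s=np.where(w[r,roi[0]:x1])[0]+roi[0]; print(r,(s.min(),s.max()) if len(s) else None, end=' ')
E
```

```text
w10 stripe [[365. 178.]
 [360. 297.]
 [337. 298.]
 [339. 180.]] 2949.0 (array([ 0.4428, -0.0714,  0.0404]), array([1.5, 8.4, 8.5]), array([[ 0.4406, -0.1147,  0.0405],
       [ 0.4572, -0.1122,  0.038 ],
       [ 0.4449, -0.0281,  0.0402],
       [ 0.4283, -0.0306,  0.0427]]))
w13 stripe [[562. 242.]
 [551. 356.]
 [530. 340.]
 [541. 243.]] 2576.0
(array([0.6163, 0.0664, 0.0188]), array([-142.8,  -75.7,  148.1]), array([[0.6213, 0.0234, 0.0169],
       [0.6178, 0.0256, 0.0334],
       [0.6113, 0.1094, 0.0207],
       [0.6149, 0.1072, 0.0042]]))
242 (np.int64(480), np.int64(541)) 257 (np.int64(478), np.int64(538)) 272 (np.int64(477), np.int64(554)) 287 (np.int64(476), np.int64(552)) 302 (np.int64(475), np.int64(533)) 317 (np.int64(473), np.int64(548)) 332 (np.int64(429), np.int64(545)) 347 (np.int64(479), np.int64(506))
```

```bash
python3 - <<'E'
from h import *
KT=cam('wrist',get_obs())
t=np.radians(9.4);Rm=np.array([[np.cos(t),-np.sin(t)],[np.sin(t),np.cos(t)]]); c=np.array([.563,.0705])
S=np.array([[.0105,.0425],[.0275,.0425],[.0105,-.0425],[.0275,-.0425],[-.0275,.0425],[-.0275,-.0425]])
for zf,zn in ((.05,.05),(.05,.058)):
    P=np.c_[S@Rm.T+c,np.where(S[:,1]>0,zf,zn)]; print(w2p(KT,P).round(0).tolist())
E
```

```text
[[534.0, 241.0], [561.0, 241.0], [512.0, 355.0], [536.0, 355.0], [474.0, 241.0], [458.0, 355.0]]
[[534.0, 241.0], [561.0, 241.0], [518.0, 363.0], [543.0, 363.0], [474.0, 241.0], [462.0, 362.0]]
```

Request:
servo_tool(
  moves=[
    [3,0,3,0],
    [6,-1,6,0],
    [9,-2,7,0],
    [12,-3,7,0],
    [13.4,-3.7,7,0],
    [13.4,-3.7,7,0],
    [13.4,-3.7,7,0],
  ],
)

```text
time: 33.4
ee_pos: [0.566, 0.0497, 0.1846]
tcp_rot: [-179.6, 0.1, 99.3]
wrist_force: [-0.4, -0.3, 0.2]
opening: 0.0698
grasp_force: 0.0
```

```bash
python3 st.py; python3 - <<'E'
from h import *
im,KT=shot('wrist','w14'); hsv=cv2.cvtColor(im,cv2.COLOR_BGR2HSV)
t=np.radians(9.4);Rm=np.array([[np.cos(t),-np.sin(t)],[np.sin(t),np.cos(t)]]); c=np.array([.5628,.0705])
S=np.array([[-.0275,.0425],[.0105,.0425],[.0275,.0425],[-.0275,-.0425],[.0105,-.0425],[.0275,-.0425]])
for zn in (.05,.06): print(w2p(KT,np.c_[S@Rm.T+c,np.where(S[:,1]>0,.05,zn)]).round(0).tolist())
m=cv2.inRange(hsv,(0,80,90),(10,255,255)); w=cv2.inRange(hsv,(0,0,125),(180,60,255))
for r in range(90,300,10):
    a=np.where(m[r,300:450])[0]+300; b=np.where(w[r,230:(a.min() if len(a)>5 else 231)])[0]+230
    print(r,(a.min(),a.max()) if len(a)>5 else '-',b.min() if len(b) else '-',end=' ; ')
E
```

```text
t 33.4 pos [0.566  0.0497 0.1846] rot [-1.7958e+02  1.3000e-01  9.9320e+01] q [ 5.1  7.2  7.3 90.5 -0.2 85.8]
r 0.5681535897460153 az 5.019588729674903 lean az -152.73886004368316 tilt 0.43695062136617213
[[283.0, 140.0], [332.0, 140.0], [354.0, 140.0], [286.0, 243.0], [331.0, 243.0], [351.0, 243.0]]
[[283.0, 140.0], [332.0, 140.0], [354.0, 140.0], [285.0, 247.0], [331.0, 247.0], [352.0, 247.0]]
90 - 230 ; 100 - - ; 110 - - ; 120 - 230 ; 130 - 230 ; 140 (np.int64(334), np.int64(354)) 284 ; 150 (np.int64(334), np.int64(354)) 284 ; 160 (np.int64(334), np.int64(353)) 254 ; 170 (np.int64(334), np.int64(353)) 254 ; 180 (np.int64(333), np.int64(353)) 249 ; 190 (np.int64(333), np.int64(353)) 252 ; 200 (np.int64(333), np.int64(353)) 285 ; 210 (np.int64(333), np.int64(352)) 285 ; 220 (np.int64(333), np.int64(352)) 285 ; 230 (np.int64(333), np.int64(353)) 263 ; 240 (np.int64(333), np.int64(353)) 249 ; 250 - - ; 260 - - ; 270 - - ; 280 - - ; 290 - - ;
```

```bash
python3 - <<'E'
from h import *
from scipy.optimize import least_squares
im=cv2.imread('pics/w14.png'); KT=cam('wrist',get_obs()); g=im[:,:,1].astype(float)
print('bottom G', g[236:254,300].round(),'\ntop', g[132:146,300].round())
R_=im[:,:,2].astype(float)
def cross(v,th,rev=False):
    idx=range(len(v)-1) if not rev else range(len(v)-1,0,-1)
    for k in idx:
        n=k+1 if not rev else k-1
        if v[k]<th<=v[n]: return k+(th-v[k])/(v[n]-v[k])*(n-k)
L=[];Rr=[]
for r in range(146,240,6):
    l=cross(R_[r,265:310],140); q=cross(R_[r,335:372],140,True)
    if l and q: L.append((r,265+l)); Rr.append((r,335+q))
L=np.array(L);Rr=np.array(Rr); print(np.c_[L,Rr[:,1],Rr[:,1]-L[:,1]].round(1))
for zn in (.05,.06):
    t=np.radians(9.4);Rm=np.array([[np.cos(t),-np.sin(t)],[np.sin(t),np.cos(t)]]); c=np.array([.5628,.0705])
    for y in (.0425,-.0425):
        p=w2p(KT,np.c_[np.array([[-.0275,y],[.0275,y]])@Rm.T+c,[.05 if y>0 else zn]*2]); print(zn,p.round(1).tolist(),p[1,0]-p[0,0])
E
```

```text
bottom G [219. 218. 217. 218. 215. 220. 219. 217. 204. 161. 100.  65.  61.  65.
  71.  71.  67.  64.] 
top [105. 106. 107. 104. 104. 110. 140. 180. 208. 214. 214. 201. 183. 172.]
[[146.  284.  354.9  70.9]
 [152.  283.9 354.7  70.8]
 [158.  284.  354.5  70.5]
 [164.  284.  354.1  70.1]
 [170.  284.2 354.   69.8]
 [176.  284.3 353.6  69.3]
 [182.  284.3 353.6  69.3]
 [188.  284.4 353.5  69. ]
 [194.  284.6 353.5  68.9]
 [200.  284.6 353.5  68.8]
 [206.  284.7 353.1  68.5]
 [212.  284.8 353.1  68.3]
 [218.  284.8 352.7  67.8]
 [224.  284.9 352.4  67.5]
 [230.  284.8 352.2  67.4]
 [236.  285.2 352.2  67. ]]
0.05 [[283.9, 140.4], [354.8, 140.3]] 70.87417062326597
0.05 [[286.8, 243.5], [351.5, 243.7]] 64.77119496513052
0.06 [[283.9, 140.4], [354.8, 140.3]] 70.87417062326597
0.06 [[285.7, 247.6], [352.6, 247.8]] 66.94953958664246
```

```bash
python3 - <<'E'
from h import *
im=cv2.imread('pics/w10.png'); d=np.load('w10.npz'); KT=(d['K'],d['T']); R_=im[:,:,2].astype(float)
def cross(v,th,rev=False):
    idx=range(len(v)-1) if not rev else range(len(v)-1,0,-1)
    for k in idx:
        n=k+1 if not rev else k-1
        if v[k]<th<=v[n]: return k+(th-v[k])/(v[n]-v[k])*(n-k)
for r in (184,200,220,240,260,280,292):
    l=265+cross(R_[r,265:310],140); q=335+cross(R_[r,335:380],140,True); print(r,round(l,1),round(q,1),round(q-l,1))
t=np.radians(8);Rm=np.array([[np.cos(t),-np.sin(t)],[np.sin(t),np.cos(t)]]); c=np.array([.4235,-.0725])
for zn in (.045,.055):
  for y in (.0425,-.0425):
    p=w2p(KT,np.c_[np.array([[-.0275,y],[.0275,y]])@Rm.T+c,[.045 if y>0 else zn]*2]); print(zn,p.round(1).tolist(),round(p[1,0]-p[0,0],1))
print(im[170:186,310,1],im[290:305,310,1])
E
```

```text
184 278.0 365.4 87.4
200 278.5 364.7 86.2
220 279.3 363.6 84.3
240 279.8 362.4 82.7
260 280.3 361.8 81.5
280 281.0 360.8 79.9
292 281.4 361.2 79.8
0.045 [[278.1, 177.1], [366.3, 177.4]] 88.2
0.045 [[281.9, 299.0], [360.8, 299.5]] 78.9
0.055 [[278.1, 177.1], [366.3, 177.4]] 88.2
0.055 [[280.3, 306.3], [362.5, 306.8]] 82.2
[ 80  82  89  91 102 104 119 158 195 210 214 210 215 217 213 213] [213 213 217 214 216 213 215 207 175 132  97  92  94 106 118]
```

```bash
python3 - <<'E'
from h import *
d=np.load('w9.npz'); KT=(d['K'],d['T']); im=cv2.imread('pics/w9.png')
t=np.radians(9.4);Rm=np.array([[np.cos(t),-np.sin(t)],[np.sin(t),np.cos(t)]]); c=np.array([.5693,.0296])
# gray profile along tray y at x=-10mm..  plane z=.017
for x in (-.02,.0,.02):
    ys=np.arange(-.06,.11,.002); P=np.c_[np.c_[np.full(len(ys),x),ys]@Rm.T+c,np.full(len(ys),.017)]
    uv=w2p(KT,P).astype(np.float32); v=cv2.remap(cv2.cvtColor(im,cv2.COLOR_BGR2GRAY),uv[:,0],uv[:,1],cv2.INTER_LINEAR).ravel()
    print(x,' '.join(f'{int(y*1000)}:{k}' for y,k in zip(ys,v)))
E
```

```text
-0.02 -60:102 -57:97 -55:103 -53:102 -51:106 -49:108 -47:110 -45:109 -43:108 -41:104 -39:102 -37:105 -35:100 -33:100 -31:108 -29:126 -27:127 -25:130 -23:129 -21:129 -19:115 -17:84 -15:126 -13:127 -11:126 -9:109 -7:98 -5:120 -3:122 -1:121 0:119 2:120 4:119 6:115 8:119 10:115 12:114 14:114 16:113 18:112 20:108 22:110 24:107 26:106 28:108 30:107 32:103 34:103 36:101 38:101 40:99 42:97 44:98 46:95 48:95 50:93 52:93 54:92 56:90 58:91 60:87 62:89 64:85 66:84 68:86 70:81 72:82 74:82 76:78 78:78 80:79 82:78 84:75 86:71 88:28 90:18 92:33 94:54 96:72 98:64 100:23 102:56 104:111 106:89 108:103
0.0 -60:199 -57:203 -55:203 -53:201 -51:198 -49:196 -47:202 -45:200 -43:200 -41:199 -39:202 -37:204 -35:204 -33:202 -31:204 -29:205 -27:199 -25:161 -23:95 -21:117 -19:123 -17:123 -15:99 -13:40 -11:103 -9:102 -7:96 -5:116 -3:116 -1:112 0:114 2:110 4:113 6:108 8:109 10:110 12:109 14:108 16:106 18:106 20:107 22:104 24:105 26:104 28:104 30:102 32:98 34:98 36:99 38:101 40:98 42:96 44:95 46:94 48:94 50:92 52:91 54:89 56:87 58:88 60:88 62:85 64:87 66:88 68:84 70:83 72:80 74:80 76:78 78:79 80:76 82:75 84:74 86:70 88:26 90:19 92:35 94:56 96:72 98:63 100:26 102:59 104:108 106:87 108:99
0.02 -60:203 -57:204 -55:201 -53:201 -51:203 -49:202 -47:204 -45:202 -43:199 -41:203 -39:203 -37:201 -35:203 -33:200 -31:203 -29:203 -27:203 -25:203 -23:200 -21:201 -19:201 -17:154 -15:113 -13:112 -11:112 -9:94 -7:90 -5:111 -3:106 -1:108 0:107 2:106 4:106 6:104 8:103 10:104 12:103 14:101 16:100 18:100 20:99 22:99 24:98 26:98 28:96 30:94 32:94 34:93 36:94 38:89 40:90 42:92 44:88 46:91 48:89 50:88 52:87 54:85 56:87 58:86 60:85 62:81 64:84 66:81 68:81 70:79 72:79 74:76 76:78 78:76 80:76 82:74 84:77 86:67 88:23 90:10 92:34 94:56 96:67 98:59 100:27 102:57 104:103 106:85 108:99
```

```bash
cat > box.py <<'E'
from h import *
from scipy.optimize import least_squares
def cross(v,th,rev=False):
    idx=range(len(v)-1) if not rev else range(len(v)-1,0,-1)
    for k in idx:
        n=k+1 if not rev else k-1
        if v[k]<th<=v[n]: return k+(th-v[k])/(v[n]-v[k])*(n-k)
def edges(ch,bx,th=140,mg=20):
    """bx=(u0,v0,u1,v1) rough top-face box; returns subpixel points per side"""
    u0,v0,u1,v1=bx; s={k:[] for k in 'LRTB'}
    for r in range(v0+8,v1-8,5):
        a=cross(ch[r,u0-mg:u0+mg],th); b=cross(ch[r,u1-mg:u1+mg],th,True)
        if a is not None: s['L'].append((u0-mg+a,r))
        if b is not None: s['R'].append((u1-mg+b,r))
    for c in range(u0+8,u1-8,5):
        a=cross(ch[v0-mg:v0+mg,c],th); b=cross(ch[v1-mg:v1+mg,c],th,True)
        if a is not None: s['T'].append((c,v0-mg+a))
        if b is not None: s['B'].append((c,v1-mg+b))
    return s
def fit(s,KT,wx,wy,p0,free=6):
    # carton seen with image right=+x, up=+y ; L=-x side etc.
    def corners(p):
        M=R.from_euler('ZYX',[p[3],p[5],p[4]]).as_matrix()
        o=np.array([[-wx/2,wy/2,0],[wx/2,wy/2,0],[-wx/2,-wy/2,0],[wx/2,-wy/2,0]])
        return o@M.T+p[:3]
    def res(p):
        q=w2p(KT,corners(p)); out=[]
        for k,(a,b) in {'L':(0,2),'R':(1,3),'T':(0,1),'B':(2,3)}.items():
            d=q[b]-q[a]; n=np.array([-d[1],d[0]])/np.linalg.norm(d)
            e=(np.array(s[k])-q[a])@n; out+=list(e)
        return np.array(out)
    r=least_squares(res,p0,loss='soft_l1'); return r.x,np.sqrt(np.mean(r.fun**2)),corners(r.x)
E
python3 - <<'E'
from box import *
im=cv2.imread('pics/w14.png')[:,:,2].astype(float); KT=cam('wrist',get_obs())
p,e,c=fit(edges(im,(284,139,354,246)),KT,.055,.085,[.5628,.0705,.05,.164,0,0]); print('now',p.round(4),e); print(c.round(4))
im=cv2.imread('pics/w10.png')[:,:,2].astype(float); d=np.load('w10.npz')
p,e,c=fit(edges(im,(279,177,364,299)),(d['K'],d['T']),.055,.085,[.4235,-.0725,.045,.14,0,0]); print('w10',p.round(4),e); print(c.round(4))
E
```

```text
now [ 0.5625  0.0725  0.0559  0.1489 -0.101   0.0954] 0.15024828621417716
[[0.5287 0.1102 0.0542]
 [0.5829 0.1183 0.049 ]
 [0.5421 0.0267 0.0628]
 [0.5962 0.0348 0.0575]]
w10 [ 0.4232 -0.0722  0.0446  0.1369 -0.0138  0.0307] 1.6391517192470855
[[ 0.3902 -0.0338  0.0448]
 [ 0.4446 -0.0263  0.0431]
 [ 0.4018 -0.118   0.046 ]
 [ 0.4563 -0.1105  0.0443]]
```

```bash
python3 - <<'E'
from box import *
KS=cam('scene'); im,_=shot('scene','s14')
lev=np.array([[.5287,.1102],[.5829,.1183],[.5421,.0267],[.5962,.0348]])
t=np.radians(9.4);Rm=np.array([[np.cos(t),-np.sin(t)],[np.sin(t),np.cos(t)]]);S=np.array([[-.0275,.0425],[.0275,.0425],[-.0275,-.0425],[.0275,-.0425]])
L=S@Rm.T+[.5625,.0705]
print('level',w2p(KS,np.c_[L,[.05]*4]).round(1).tolist()); print('tilt',w2p(KS,np.c_[lev,[.0542,.049,.0628,.0575]]).round(1).tolist())
hsv=cv2.cvtColor(im,cv2.COLOR_BGR2HSV)
x0,y0,x1,y1=285,185,350,250
g=hsv[y0:y1,x0:x1]; 
for r in range(0,y1-y0,2): print(y0+r,''.join('R' if (p[1]>90 and (p[0]<12 or p[0]>170)) else 'W' if p[2]>185 and p[1]<50 else 'w' if p[2]>150 and p[1]<50 else '-' if p[2]>100 else '.' for p in g[r]))
E
```

```text
level [[296.1, 209.0], [314.5, 198.5], [323.0, 228.8], [341.5, 217.1]]
tilt [[295.6, 206.9], [314.2, 198.4], [322.5, 223.5], [341.1, 214.1]]
185 www------------------w-----------------www---------------ww------
187 ----..--w--------wwww----------R--wwWWW---------w----------------
189 -w-----------------ww-------WWWWWWWWWw...----------------wwww----
191 -ww----w---www------wwwwWWWWWWWW-...-----------------------------
193 -------------RRRRRRwwwwWWWWww------------------------------------
195 w----------RRRRRRRRRwww------------------------------------------
197 ----------RRRRRRRRRR---------------------------------------------
199 w----------RRRR-.-----------w-RRw--------------------------------
201 --------------------------RRRRRRRRRR-----------------------------
203 -----------------------WWWWWRRRRRRRRRRR-w------------------------
205 -------------------WWWWWWWWWWWW-RRRRRRRRRRR-w--------------------
207 --------------w-WWWWWWWWWWWWWWWWWWW-RRRRRRRRRRR------------------
209 -------------WWWWWWWWWWWWWWWWWWWWWWWWWWRRRRRRRRRRRRw--------..---
211 ----w--------R--WWWWWWWWWWWWWWWWWWWWWWWWWW-RR
[... 650 characters left out ...]

231 ww----.......----.......-------------------------------..-..-wwWW
233 ---------......-----........-----------------------...---------..
235 -----------.......---......--..-----------------........--..-----
237 ------ww------.............-w.....-----------....................
239 --..------w-----......................----.....................--
241 -------------------..............................................
243 -------www-w---w-------..........................................
245 ---------------w--.------w-......................................
247 ------------------....--------.......-...........................
249 ---w--------------......--------.....----........................
```

Request:
servo_tool(
  moves=[
    [-0.2,1,-3,0],
    [-0.35,2.1,-6,0],
    [-0.35,2.1,-10,0],
    [-0.35,2.1,-13.5,0],
    [-0.35,2.1,-15.3,0],
    [-0.35,2.1,-15.5,0],
    [-0.35,2.1,-15.5,0],
  ],
)

```text
time: 34.08
ee_pos: [0.5605, 0.0716, 0.0302]
tcp_rot: [-179.6, 0.1, 99.4]
wrist_force: [-0.3, -0.4, 1.6]
opening: 0.0704
grasp_force: 0.0
```

Request:
servo_tool(
  moves=[
    [0,0,0,0],
    [0,0,0,0],
    [0,0,0,0],
    [0,0,0,0],
    [0,0,0,0],
  ],
  claw=1,
  force=25,
)

```text
time: 34.5
ee_pos: [0.5626, 0.0716, 0.0327]
tcp_rot: [-179.9, 0.1, 99.4]
wrist_force: [-1.2, 0.9, 7.6]
opening: 0.0545
grasp_force: 28.5
```

Request:
servo_tool(
  moves=[
    [0,0,1,0],
    [0,0,2.5,0],
    [0,0,4,0],
    [0,0,4,0],
    [0,0,4,0],
  ],
)

```text
time: 34.92
ee_pos: [0.5623, 0.0714, 0.0717]
tcp_rot: [-179.8, 0.1, 99.4]
wrist_force: [-0.4, 0.0, -1.3]
opening: 0.0543
grasp_force: 27.8
```

```bash
python3 st.py; cat > held.py <<'E'
from box import *
import sys
def held(name,wx,wy,h0,ch=2):
    o=get_obs(); KT=cam('wrist',o); im=cv2.imread(f'pics/{name}.png')[:,:,ch].astype(float)
    M=R.from_euler('xyz',o['tcp_rot'],degrees=True).as_matrix()
    yaw=np.radians(o['tcp_rot'][2]-90)
    c=o['ee_pos']+[0,0,h0]; Rm=R.from_euler('z',yaw).as_matrix()
    P=np.array([[-wx/2,wy/2,0],[wx/2,wy/2,0],[-wx/2,-wy/2,0],[wx/2,-wy/2,0]])@Rm.T+c
    q=w2p(KT,P); bx=(int(q[[0,2],0].mean()),int(q[0,1]),int(q[[1,3],0].mean()),int(min(q[2,1],390)))
    s=edges(im,bx,140,26); s['B']=[]
    s['L']=[a for a in s['L'] if a[1]<350]; s['R']=[a for a in s['R'] if a[1]<350]
    p,e,cc=fit({k:(v if len(v) else [tuple(q[2])]*0 or np.zeros((0,2))) for k,v in s.items()},KT,wx,wy,[*c,yaw,0,0])
    print('pose',p.round(4),'rms',round(e,2)); print(cc.round(4)); print([len(v) for v in s.values()])
E
python3 - <<'E'
from held import *
im,KT=shot('wrist','w15'); print(get_obs()['wrist_force'])
held('w15',.055,.085,.024)
E
```

```text
t 34.9167 pos [0.5623 0.0714 0.0717] rot [-1.7981e+02  1.5000e-01  9.9400e+01] q [ 7.3  7.3 -5.  77.8 -0.2 87.9]
r 0.5668062395795308 az 7.237732899466178 lean az -132.0718704110497 tilt 0.2382411079642283
[-0.45907293  0.23105943 -0.55208792]
pose [ 0.5616  0.071   0.0905  0.1638 -0.1305  0.0042] rms 4.02
[[0.5276 0.108  0.0851]
 [0.5818 0.117  0.0849]
 [0.5413 0.0249 0.0962]
 [0.5956 0.0339 0.096 ]]
[24, 24, 26, 0]
```

Request:
servo_tool(
  moves=[
    [-0.08,0.5,-1.5,0],
    [-0.08,0.5,-3,0],
    [-0.08,0.5,-4,0],
    [-0.08,0.5,-4,0],
    [-0.08,0.5,-4,0],
  ],
  force=20,
)

```text
time: 35.38
ee_pos: [0.5599, 0.0761, 0.0291]
tcp_rot: [-179.6, 0.1, 99.4]
wrist_force: [-0.2, -0.0, -0.6]
opening: 0.0546
grasp_force: 29.4
```

Request:
servo_tool(
  moves=[
    [0,0,-0.2,0],
    [0,0,-0.2,0],
  ],
)

```text
time: 35.55
ee_pos: [0.5604, 0.0763, 0.028]
tcp_rot: [-179.6, 0.1, 99.4]
wrist_force: [0.0, -0.1, 0.6]
opening: 0.0545
grasp_force: 29.5
```

Request:
servo_tool(
  moves=[
    [0,0,-0.2,0],
    [0,0,-0.2,0],
  ],
)

```text
time: 35.72
ee_pos: [0.5608, 0.0759, 0.0272]
tcp_rot: [-179.7, 0.2, 99.4]
wrist_force: [-2.4, -4.0, 7.2]
opening: 0.0541
grasp_force: 30.6
```

```bash
python3 st.py; python3 - <<'E'
from held import *
im,KT=shot('wrist','w16'); print(get_obs()['wrist_force'],get_obs()['torque'])
held('w16',.055,.085,.022)
for r in (215,230,250,280,310,340):
    v=im[r,:,2].astype(float); a=cross(v[225:290],140); b=cross(v[350:430],140,True); print(r,225+a if a else None,350+b if b else None)
E
```

```text
t 35.7167 pos [0.5608 0.0759 0.0272] rot [-179.7     0.19   99.39] q [ 7.8  8.5 -8.7 73.1 -0.2 88.4]
r 0.5658921146747319 az 7.705405281762007 lean az -138.10489819701402 tilt 0.3587322233051624
[-2.67585924 -3.76984841  6.40639925] [-0.55659902  0.49920175  0.02327074]
pose [ 0.5611  0.0734  0.0496  0.1655 -0.0527  0.0077] rms 5.46
[[0.527  0.1108 0.0476]
 [0.5812 0.1198 0.0472]
 [0.541  0.0271 0.0521]
 [0.5953 0.0361 0.0516]]
[25, 25, 25, 0]
215 None None
230 241.03773584905662 390.3243243243243
250 242.09803921568627 389.15625
280 243.95081967213116 388.01960784313724
310 245.97222222222223 386.0
340 247.81538461538463 384.07142857142856
```

Shifted 5 mm in +y, it goes deeper: the fitted top height is now 0.050 m. I'll release it and check.

Request:
servo_tool(
  moves=[
    [0,0,0,0],
    [0,0,0,0],
    [0,0,0,0],
    [0,0,0.5,0],
    [0,0,4,0],
    [0,0,8,0],
    [0.2,-1,12,0],
    [0.5,-2.6,15.5,0],
    [0.5,-2.6,15.5,0],
    [0.5,-2.6,15.5,0],
  ],
  claw=0.18,
)

```text
time: 36.6
ee_pos: [0.5668, 0.0499, 0.1841]
tcp_rot: [-179.9, 0.2, 99.4]
wrist_force: [-0.4, 0.9, -1.1]
opening: 0.07
grasp_force: 0.0
```

```bash
python3 st.py; python3 - <<'E'
from box import *
im,KT=shot('wrist','w17'); ch=im[:,:,2].astype(float)
t=np.radians(9.4);Rm=np.array([[np.cos(t),-np.sin(t)],[np.sin(t),np.cos(t)]]);S=np.array([[-.0275,.0425],[.0275,.0425],[-.0275,-.0425],[.0275,-.0425]])
q=w2p(KT,np.c_[S@Rm.T+[.561,.0735],[.05]*4]); print(q.round(1).tolist())
s=edges(ch,(int(q[[0,2],0].mean()),int(q[0,1]),int(q[[1,3],0].mean()),int(q[2,1])),140,14)
p,e,c=fit(s,KT,.055,.085,[.561,.0735,.05,.164,0,0]); print(p.round(4),e); print(c.round(4))
E
```

```text
t 36.6 pos [0.5668 0.0499 0.1841] rot [-1.7993e+02  1.6000e-01  9.9350e+01] q [ 5.1  6.9  7.  90.1 -0.2 85.8]
r 0.569025321065155 az 5.030438845118115 lean az -105.98043038030403 tilt 0.17490785226318006
[[279.0, 135.4], [350.3, 135.3], [282.3, 239.7], [347.5, 239.7]]
[0.5609 0.0724 0.0498 0.1625 0.0109 0.0629] 0.149884232672563
[[0.527  0.1099 0.052 ]
 [0.5811 0.1188 0.0485]
 [0.5407 0.026  0.051 ]
 [0.5948 0.0349 0.0476]]
```

The carton is now level and on the floor (top at 49.8 mm). Next is the cup.

Request:
servo_tool(
  moves=[
    [-3.5,1,0,0],
    [-7,2,-2,0],
    [-10.5,3,-4,0],
    [-13.5,3.75,-6,0],
    [-13.5,3.75,-9,0],
    [-13.5,3.75,-12.5,0],
    [-13.5,3.75,-15,0],
    [-13.5,3.75,-15.8,0],
    [-13.5,3.75,-15.8,0],
    [-13.5,3.75,-15.8,0],
  ],
)

```text
time: 37.48
ee_pos: [0.4304, 0.0879, 0.0236]
tcp_rot: [-179.6, 0.1, 99.4]
wrist_force: [-0.4, 0.5, 1.3]
opening: 0.07
grasp_force: 0.0
```

Request:
servo_tool(
  moves=[
    [0,0,0,0],
    [0,0,0,0],
    [0,0,0,0],
    [0,0,0,0],
    [0,0,0,0],
  ],
  claw=1,
  force=20,
)

```text
time: 37.9
ee_pos: [0.4317, 0.088, 0.025]
tcp_rot: [-179.8, 0.1, 99.4]
wrist_force: [-0.4, 0.4, 5.9]
opening: 0.0503
grasp_force: 20.2
```

```bash
python3 st.py
```

```text
t 37.9 pos [0.4317 0.088  0.025 ] rot [-1.7981e+02  1.3000e-01  9.9400e+01] q [ 11.6  -8.7 -26.2  72.8  -0.1  92.2]
r 0.4405527037965849 az 11.524090511443198 lean az -135.13238782908158 tilt 0.23064122112455768
```

Request:
servo_tool(
  moves=[
    [0,0,2,0],
    [0,0,5,0],
    [0,-1,9,0],
    [0,-4,12,-0.03],
    [0.3,-8,13,-0.06],
    [0.5,-12,14,-0.1],
    [0.7,-16,15,-0.13],
    [0.9,-20,16,-0.16],
    [1,-24,17,-0.16],
    [1.1,-28,17,-0.16],
    [1.2,-32,17,-0.16],
    [1.3,-36,17,-0.16],
    [1.3,-40,17,-0.16],
    [1.3,-43,17,-0.16],
    [1.3,-44.8,17,-0.16],
    [1.3,-44.8,17,-0.16],
    [1.3,-44.8,17,-0.16],
  ],
)

```text
time: 39.32
ee_pos: [0.4434, -0.3609, 0.1934]
tcp_rot: [-179.7, 0.1, 90.1]
wrist_force: [-0.1, 0.3, 0.0]
opening: 0.0503
grasp_force: 21.0
```

```bash
python3 st.py; python3 - <<'E'
from h import *
im,KT=shot('wrist','w18'); im2,K2=shot('top','t18')
print(get_obs()['opening'])
hsv=cv2.cvtColor(im,cv2.COLOR_BGR2HSV)
o=ortho(im,KT,.017,.36,.53,-.42,-.16,1000); g=cv2.cvtColor(o,cv2.COLOR_BGR2GRAY)
# print coarse map 5mm cells: rows x from .53 down, cols y from -.16 to -.42
for r in range(0,170,5): print(f'{530-r}',' '.join(f'{int(g[r:r+5,c:c+5].mean()):3d}' for c in range(0,260,6)))
E
```

```text
t 39.3167 pos [ 0.4434 -0.3609  0.1934] rot [-1.7966e+02  1.3000e-01  9.0140e+01] q [-39.    7.5   8.7  91.3  -0.3  50.9]
r 0.5717234967466622 az -39.14648085563145 lean az -159.33327969329557 tilt 0.36523815513118524
0.05017976543012201
530   0   0   0   0   0  55 101  99 102  99  90 101  94  97 101 102  84  91  89  85  98  94  97  95  96  98  94 103 101 102  97  83  83  95  88 105 101  99  99 107 103  90  87 111
525   0   0   0   0   0  56 106 103 101  99  92  99  99  90  94 104  97  94  90  91 105  93  94  95  95  97 101 102 101 103  93  90  93 100  89 101 105  93  93 106 105 101 102 118
520   0   0   0   0   0  71 103 101 101  95 100  97  93  89  96  99  96  84  92  86  93 105  91  91  95 102  99 100  95  96  95 109  98 102  94 100  99  94  84  89 108  94 108 107
515   0   0   0   0   0  73 101  80  82  90 106  95  96  94 102 103  94  91  86  94  88  96  90  90  98 103  96  99  95  90  95 109 101  96  92  96  95  95  80  88 103  93 100 104
510   0   0   0   0   0  60  85  74  83  87  99  99  94  92 101 104  91  94 106  97  93  85  87  91  88  97  89  96  96  93  95  98 101 113 10
[... 4557 characters left out ...]
   0  59 106  97  95 108  96 104 100  90  94  94  86  93  92  86  93  90  93  98  96 108 113 116 114 118 113  96  96  95 105 102  94  91  97  97  90  81  91 109
375   0   0   0   0   0  75 110 109 111 100  96 103 107  97 104  97  95  89  89  87  90  93  84  93 102 108 103  97  95 111 106 112 111 104  96  93 101  88  90  94  86  95  99  99
370   0   0   0   0   0  66  99 107 111 108 114 109 103  97 101 111 113  93  91 100  89  86  89  90 105 117 111  91 100 120 115 113 106  88  95  90  86  92  88 104 111 110 114 108
365   0   0   0   0   0  51  94 108 103 116 111 105 106  93 109 112 106  97  99 101  96  98  98 100 112 121  94  96 108 109  97 105  94  95  87  92  97 104 103 111 104 110 117 128
```

The numeric map gives the grey tray's centre at about (445.5,-290.7) mm with yaw near 0, and its round pocket at (445.5,-343.7).

Request:
servo_tool(
  moves=[
    [0.1,1,-3,0],
    [0.2,1.9,-7,0],
    [0.2,1.9,-11,0],
    [0.2,1.9,-13.5,0],
    [0.2,1.9,-15,0],
    [0.2,1.9,-15.6,0],
    [0.2,1.9,-15.9,0],
    [0.2,1.9,-15.9,0],
    [0.2,1.9,-15.9,0],
  ],
)

```text
time: 40.17
ee_pos: [0.4464, -0.3413, 0.036]
tcp_rot: [-179.8, 0.2, 90.3]
wrist_force: [-0.2, -0.3, 0.9]
opening: 0.0503
grasp_force: 21.0
```

```bash
python3 st.py
```

```text
t 40.1667 pos [ 0.4464 -0.3413  0.036 ] rot [-179.76    0.22   90.27] q [-37.2   7.4  -8.9  73.7  -0.3  52.5]
r 0.5619583738967705 az -37.40300762771051 lean az -136.68277089475717 tilt 0.3234480716726585
```

Request:
servo_tool(
  moves=[
    [0,0,-0.3,0],
    [0,0,-0.5,0],
    [0,0,-0.5,0],
  ],
)

```text
time: 40.42
ee_pos: [0.4462, -0.3415, 0.0302]
tcp_rot: [-179.7, 0.2, 90.2]
wrist_force: [1.0, 0.8, 2.0]
opening: 0.0502
grasp_force: 21.1
```

Request:
servo_tool(
  moves=[
    [0,0,0,0],
    [0,0,0,0],
    [0,0,0,0],
    [0,0,2,0],
    [0,0,6,0],
    [0,0,10,0],
    [0,0,14,0],
    [0,0,14,0],
  ],
  claw=0.18,
)

```text
time: 41.08
ee_pos: [0.4475, -0.3427, 0.1779]
tcp_rot: [179.9, 0.5, 90.2]
wrist_force: [0.5, -2.1, 1.0]
opening: 0.0699
grasp_force: 0.0
```

```bash
python3 st.py; python3 - <<'E'
from h import *
im,KT=shot('wrist','w19'); im2,K2=shot('top','t19'); im3,K3=shot('scene','s19')
print('wrist',blobs(im,KT,.062,(20,100,120),(35,255,255),200)); print('top',blobs(im2,K2,.062,(20,100,100),(35,255,255),30,(430,230,490,295)))
ms=blobs(im3,K3,.062,(20,100,100),(35,255,255),30,(330,340,460,460)); print('scene',ms)
print('exp top px',w2p(K2,[[.4455,-.3437,.062]]),w2p(K3,[[.4455,-.3437,.062]]))
# green carton from top
hsv=im2[160:225,405:485]
print('grn',blobs(im2,K2,.03,(50,60,40),(90,255,220),20,(410,165,480,215)),'white',blobs(im2,K2,.03,(0,0,175),(180,45,255),60,(410,165,480,215)))
E
```

```text
t 41.0833 pos [ 0.4475 -0.3427  0.1779] rot [179.85   0.52  90.23] q [-37.3   5.6   4.8  88.8  -0.3  52.5]
r 0.5636311200682281 az -37.44032991041455 lean az -73.572284112771 tilt 0.536674268140296
wrist [(array([ 555.1, -405.2]), array([68.3, 42.2]), 5.7), (array([ 446.2, -340.5]), array([49.9, 50.8]), 0.2)]
top [(array([ 446.8, -343.6]), array([52. , 52.5]), 42.3)]
scene [(array([ 443.8, -344.1]), array([57.6, 50.5]), 26.1)]
exp top px [[464.82600951 257.74116857]] [[408.7320468  387.26770417]]
grn [(array([ 635.1, -316.6]), array([73.5, 14.6]), 85.7)] white [(array([ 604.6, -312.4]), array([78.2, 39.4]), 85.8)]
```

The cup is seated; all three views agree at (446,-343). Next is the green carton.

Request:
servo_tool(
  moves=[
    [4,0.3,0,-0.04],
    [8,0.6,0,-0.077],
    [12,0.9,-1,-0.077],
    [15,1.1,-3,-0.077],
    [16.4,1.3,-4.5,-0.077],
    [16.4,1.3,-4.5,-0.077],
    [16.4,1.3,-4.5,-0.077],
  ],
  claw=0.06,
)

```text
time: 41.82
ee_pos: [0.6087, -0.3272, 0.1208]
tcp_rot: [-179.4, 0.0, 85.9]
wrist_force: [-0.9, -0.1, 0.1]
opening: 0.0802
grasp_force: 0.0
```

```bash
python3 st.py; python3 - <<'E'
from box import *
im,KT=shot('wrist','w20'); print(get_obs()['opening'])
print('grn',blobs(im,KT,.03,(50,60,40),(90,255,220),400)); 
t=np.radians(-4.2);Rm=np.array([[np.cos(t),-np.sin(t)],[np.sin(t),np.cos(t)]]);S=np.array([[-.03,.04],[.03,.04],[-.03,-.04],[.03,-.04]])
q=w2p(KT,np.c_[S@Rm.T+[.6145,-.3115],[.03]*4]); print(q.round(0).tolist())
hsv=cv2.cvtColor(im,cv2.COLOR_BGR2HSV); m=(cv2.inRange(hsv,(50,60,40),(90,255,255))|cv2.inRange(hsv,(0,0,165),(180,45,255)))
k=np.zeros_like(m); k[max(0,int(q[:,1].min())-25):int(q[:,1].max())+25, int(q[:,0].min())-25:int(q[:,0].max())+25]=255
m=cv2.morphologyEx(m&k,cv2.MORPH_CLOSE,np.ones((7,7))); c=max(cv2.findContours(m,0,1)[0],key=cv2.contourArea)
print(cv2.boundingRect(c)); w=p2w(KT,c,.03)*1e3; print(cv2.minAreaRect(w.astype(np.float32)))
E
```

```text
t 41.8167 pos [ 0.6087 -0.3272  0.1208] rot [-1.7935e+02  1.0000e-02  8.5880e+01] q [-28.1  24.7  21.6  87.5  -0.3  66. ]
r 0.6910774672586972 az -28.258731951311354 lean az 176.82669434558005 tilt 0.6458555308834275
0.08060064502948044
grn [(array([ 804.3, -347.6]), array([48.8, 81.4]), 11.2), (array([ 633.3, -312.6]), array([77.8, 17.4]), 85.6), (array([ 742.1, -284.7]), array([19.9, 47.5]), 22.9)]
[[280.0, 155.0], [371.0, 155.0], [284.0, 266.0], [366.0, 267.0]]
(279, 154, 89, 112)
((612.513916015625, -310.645263671875), (79.53353118896484, 59.05046081542969), 85.64710998535156)
```

Request:
servo_tool(
  moves=[
    [0.3,0.7,-3,0],
    [0.45,1.4,-6.5,0],
    [0.45,1.4,-9.5,0],
    [0.45,1.4,-10.7,0],
    [0.45,1.4,-10.8,0],
    [0.45,1.4,-10.8,0],
  ],
)

```text
time: 42.37
ee_pos: [0.6137, -0.3148, 0.0177]
tcp_rot: [-179.7, 0.2, 85.8]
wrist_force: [0.2, -0.1, 1.9]
opening: 0.0799
grasp_force: 0.0
```

Request:
servo_tool(
  moves=[
    [0,0,0,0],
    [0,0,0,0],
    [0,0,0,0],
    [0,0,0,0],
    [0,0,0,0],
  ],
  claw=1,
  force=40,
)

```text
time: 42.78
ee_pos: [0.6153, -0.3152, 0.0196]
tcp_rot: [-179.9, 0.3, 85.8]
wrist_force: [-1.7, 0.3, 7.5]
opening: 0.0584
grasp_force: 42.8
```

```bash
python3 st.py
```

```text
t 42.7833 pos [ 0.6153 -0.3152  0.0196] rot [-179.89    0.26   85.81] q [-27.   25.3  11.2  75.9  -0.3  67.2]
r 0.6913094687706157 az -27.121774832874344 lean az -118.07050984277403 tilt 0.28348652238521554
```

Request:
servo_tool(
  moves=[
    [0,0,0,0],
    [0,0,0,0],
    [0,0.2,-0.3,0],
    [0,0.2,-0.6,0],
    [0,0.2,-0.6,0],
  ],
  claw=0.06,
)

```text
time: 43.2
ee_pos: [0.6138, -0.3118, 0.0093]
tcp_rot: [-179.6, 0.1, 85.8]
wrist_force: [-0.1, 0.5, -0.3]
opening: 0.0801
grasp_force: 0.0
```

Request:
servo_tool(
  moves=[
    [0,0,0,0],
    [0,0,0,0],
    [0,0,0,0],
    [0,0,0,0],
    [0,0,0,0],
  ],
  claw=1,
  force=50,
)

```text
time: 43.62
ee_pos: [0.6142, -0.3122, 0.0105]
tcp_rot: [-179.7, 0.1, 85.8]
wrist_force: [0.6, -0.4, 1.6]
opening: 0.0587
grasp_force: 55.3
```

Request:
servo_tool(
  moves=[
    [0,0,1.5,0],
    [0,0,4,0],
    [0,0,8,0],
    [0,0,10,0],
    [0,0,10,0],
    [0,0,10,0],
  ],
)

```text
time: 44.12
ee_pos: [0.6148, -0.3125, 0.1117]
tcp_rot: [-179.8, 0.2, 85.8]
wrist_force: [0.5, -0.3, -1.3]
opening: 0.0587
grasp_force: 55.2
```

```bash
python3 st.py; python3 - <<'E'
from box import *
im,KT=shot('wrist','w21'); o=get_obs(); print(o['opening'],o['grasp_force'])
yaw=np.radians(o['tcp_rot'][2]-90); Rm=R.from_euler('z',yaw).as_matrix()
for h in (.012,.017):
    P=np.array([[-.03,.04,0],[.03,.04,0],[-.03,-.04,0],[.03,-.04,0]])@Rm.T+o['ee_pos']+[0,0,h]; print(h,w2p(KT,P).round(1).tolist())
ch=im[:,:,1].astype(float); R_=im[:,:,2].astype(float)
for r in range(200,420,15):
    a=cross(R_[r,200:290],140); print(r,round(200+a,1) if a else None,end=' ; ')
print(); print('T',[cross(R_[190:290,c],140) for c in (270,290,310)],'B',R_[330:450,300].astype(int)[::4])
hsv=cv2.cvtColor(im,cv2.COLOR_BGR2HSV); m=cv2.inRange(hsv,(50,60,40),(90,255,255)); m[:,:320]=0; m[:180]=0;m[:,430:]=0
c=max(cv2.findContours(m,0,1)[0],key=cv2.contourArea); print(cv2.boundingRect(c))
for r in range(220,400,20):
    s=np.where(m[r])[0]; print(r,(s.min(),s.max()) if len(s) else None,end=' ; ')
E
```

```text
t 44.1167 pos [ 0.6148 -0.3125  0.1117] rot [-179.8     0.2    85.83] q [-26.8  23.9  19.6  85.8  -0.3  67.3]
r 0.6896507569315615 az -26.947659673397023 lean az -138.9120925257141 tilt 0.28321790396594554
0.05900337342520141 55.158634185791016
0.012 [[239.2, 217.8], [391.2, 218.0], [250.8, 384.0], [380.1, 384.6]]
0.017 [[236.4, 221.3], [393.9, 221.5], [248.7, 392.0], [382.0, 392.6]]
200 None ; 215 None ; 230 236.8 ; 245 237.8 ; 260 238.9 ; 275 240.0 ; 290 241.0 ; 305 242.6 ; 320 243.8 ; 335 217.7 ; 350 245.1 ; 365 246.2 ; 380 236.1 ; 395 241.3 ; 410 None ; 
T [np.float64(30.571428571428573), np.float64(30.571428571428573), np.float64(30.761904761904763)] B [213 213 215 213 213 212 214 213 216 215 213 213 215 212 215 212 213  37
  11   7  18  20   9   8  16   8  15  15  19  17]
(344, 224, 52, 175)
220 None ; 240 (np.int64(348), np.int64(394)) ; 260 (np.int64(348), np.int64(392)) ; 280 (np.int64(347), np.int64(391)) ; 300 (np.int64(347), np.int64(391)) ; 320 (np.int64(346), np.int64(390)) ; 340 (np.int64(345), np.int64(388)) ; 360 (np.int64(345), np.int64(385)) ; 380 (np.int64(344), np.int64(384)) ;
```

Request:
servo_tool(
  moves=[
    [-4,1.5,0,0.03],
    [-8,3,0,0.06],
    [-12,4.5,0,0.073],
    [-15.5,5.6,0,0.073],
    [-16.9,6.15,-1,0.073],
    [-16.9,6.15,-4,0.073],
    [-16.9,6.15,-6.8,0.073],
    [-16.9,6.15,-7.4,0.073],
    [-16.9,6.15,-7.4,0.073],
    [-16.9,6.15,-7.4,0.073],
  ],
)

```text
time: 45.0
ee_pos: [0.4449, -0.2505, 0.0362]
tcp_rot: [-179.6, 0.1, 90.0]
wrist_force: [0.7, 0.1, -0.1]
opening: 0.0585
grasp_force: 55.1
```

```bash
python3 st.py; python3 - <<'E'
from box import *
im,KT=shot('wrist','w22'); o=get_obs(); print(o['wrist_force'])
g=cv2.cvtColor(im,cv2.COLOR_BGR2GRAY).astype(int)
for c in (290,317,340): print(c,list(zip(range(100,240,4),g[100:240:4,c].tolist())))
# horizontal profile across pocket at rows just above carton
for r in (170,185,200): print(r,list(zip(range(150,480,8),g[r,150:480:8].tolist())))
zt=o['ee_pos'][2]+.0195
cy=[p2w(KT,[(u,v)],zt)[0] for u,v in ((317,221),)]; print(zt,cy)
for y in (-.2037,-.2077): print('exp pocket +y edge',y,w2p(KT,[[.4455,y,.017],[.4455-.038,y,.017],[.4455+.038,y,.017]]).round(1).tolist())
E
```

```text
t 45.0 pos [ 0.4449 -0.2505  0.0362] rot [-1.7959e+02  1.0000e-01  9.0010e+01] q [-29.2   0.8 -15.9  73.6  -0.3  60.8]
r 0.5105644755191014 az -29.382992420466604 lean az -165.90192986587036 tilt 0.42219017596437936
[ 0.13232076 -0.36438622 -0.82616889]
290 [(100, 116), (104, 110), (108, 106), (112, 95), (116, 80), (120, 86), (124, 96), (128, 97), (132, 171), (136, 210), (140, 211), (144, 210), (148, 194), (152, 203), (156, 178), (160, 98), (164, 79), (168, 76), (172, 76), (176, 72), (180, 51), (184, 69), (188, 71), (192, 71), (196, 65), (200, 70), (204, 62), (208, 71), (212, 82), (216, 87), (220, 109), (224, 192), (228, 192), (232, 194), (236, 194)]
317 [(100, 100), (104, 106), (108, 106), (112, 104), (116, 101), (120, 103), (124, 105), (128, 106), (132, 169), (136, 212), (140, 211), (144, 212), (148, 191), (152, 202), (156, 177), (160, 102), (164, 82), (168, 82), (172, 83), (176, 78), (180, 52), (184, 73), (188, 75), (192, 75), (196, 71), (200, 70), (204, 61), (208, 72), (212, 85), (216, 88), (220, 107), (224, 192), (228, 192), (232, 167), (236, 153)]
340 [(100, 89), (104, 80), (10
[... 1312 characters left out ...]
6), (478, 102)]
200 [(150, 121), (158, 113), (166, 110), (174, 98), (182, 107), (190, 106), (198, 100), (206, 92), (214, 205), (222, 68), (230, 64), (238, 37), (246, 60), (254, 64), (262, 67), (270, 68), (278, 67), (286, 67), (294, 71), (302, 72), (310, 69), (318, 72), (326, 73), (334, 76), (342, 74), (350, 74), (358, 79), (366, 80), (374, 82), (382, 79), (390, 80), (398, 19), (406, 85), (414, 84), (422, 170), (430, 143), (438, 91), (446, 85), (454, 87), (462, 93), (470, 91), (478, 98)]
0.056644182023990824 [array([ 0.44509463, -0.20857133])]
exp pocket +y edge -0.2037 [[318.5, 188.1], [237.9, 187.9], [399.5, 188.2]]
exp pocket +y edge -0.2077 [[318.5, 196.4], [238.5, 196.3], [398.9, 196.6]]
```

Carton and pocket line up: about 8 mm of margin at the +y end, and centred in x. I'll lower it.

Request:
servo_tool(
  moves=[
    [0.05,0,-0.7,0],
    [0.05,0,-1.4,0],
    [0.05,0,-1.9,0],
    [0.05,0,-2,0],
    [0.05,0,-2,0],
  ],
)

```text
time: 45.47
ee_pos: [0.4454, -0.2505, 0.0159]
tcp_rot: [-179.6, 0.1, 90.0]
wrist_force: [-0.2, -0.0, -1.1]
opening: 0.0587
grasp_force: 55.1
```

```bash
python3 st.py
```

```text
t 45.4667 pos [ 0.4454 -0.2505  0.0159] rot [-1.7963e+02  1.2000e-01  9.0010e+01] q [-29.2   1.5 -17.5  71.3  -0.3  60.8]
r 0.5110441886479552 az -29.356308577836526 lean az -162.15881568586974 tilt 0.39136870995585504
```

Its underside is at about 5.4 mm with no contact force, so it is in the pocket. I'll release, back off and check everything.

Request:
servo_tool(
  moves=[
    [0,0,0,0],
    [0,0,0,0],
    [0,0,0,0],
    [0,0,1,0],
    [0,0,4,0],
    [0,0,8,0],
    [0,0,12,0],
    [0,0,16,0],
    [0,-1,17,0],
    [0,-2,17,0],
    [0,-2,17,0],
  ],
  claw=0.2,
)

```text
time: 46.38
ee_pos: [0.4459, -0.272, 0.1871]
tcp_rot: [-179.7, 0.2, 90.0]
wrist_force: [0.5, 0.2, 0.1]
opening: 0.0682
grasp_force: 0.0
```

```bash
python3 st.py; python3 - <<'E'
from box import *
im,KT=shot('wrist','w23')
S=np.array([[-.03,.04],[.03,.04],[-.03,-.04],[.03,-.04]])
q=w2p(KT,np.c_[S+[.4454,-.2485],[.035]*4]); print(q.round(1).tolist())
ch=im.max(2).astype(float)
hsv=cv2.cvtColor(im,cv2.COLOR_BGR2HSV); m=(cv2.inRange(hsv,(50,60,40),(90,255,255))|cv2.inRange(hsv,(0,0,150),(180,50,255))).astype(float)
m=cv2.GaussianBlur(cv2.morphologyEx(m,cv2.MORPH_CLOSE,np.ones((5,5))),(3,3),0)
bx=(int(q[[0,2],0].mean()),int(q[0,1]),int(q[[1,3],0].mean()),int(q[2,1]))
p,e,c=fit(edges(m,bx,128,9),KT,.06,.08,[.4454,-.2485,.035,0,0,0]); print('green',p.round(4),e); print(c.round(4))
print('cup',blobs(im,KT,.062,(20,100,120),(35,255,255),200,(200,0,480,480)))
it,K2=shot('top','tf')
for n,z,lo,hi,roi in [('cup',.062,(20,100,100),(35,255,255),(430,230,490,295)),('pull',.02,(0,0,0),(180,255,90),(180,245,215,275)),('red',.05,(0,80,90),(10,255,255),(255,180,360,245)),('grn',.035,(50,60,40),(90,255,220),(395,235,450,290)),('pad',.002,(0,0,150),(180,80,255),(140,220,250,300))]: print(n,blobs(it,K2,z,lo,hi,8,roi))
print(get_obs()['wrist_force'])
E
```

```text
t 46.3833 pos [ 0.4459 -0.272   0.1871] rot [-179.74    0.21   89.96] q [-31.2   0.6   0.6  90.1  -0.3  58.8]
r 0.5223184163125941 az -31.388124374088573 lean az -140.39724390844958 tilt 0.33462063044086976
[[280.9, 138.3], [353.8, 138.2], [283.7, 230.9], [351.0, 231.0]]
green [ 0.4445 -0.2499  0.0298  0.0007 -0.0074 -0.0858] 0.3281475442473978
[[ 0.4146 -0.2099  0.027 ]
 [ 0.4744 -0.2099  0.0321]
 [ 0.4146 -0.2899  0.0276]
 [ 0.4744 -0.2899  0.0327]]
cup [(array([ 525.3, -413.5]), array([11.3, 59.2]), 5.5), (array([ 446.1, -339.3]), array([50.1, 49.9]), 0.2)]
cup []
pull [(array([462.8, 293.8]), array([43.7,  9.7]), 88.6)]
red [(array([581.3,  72.9]), array([16.1, 83.5]), 9.6)]
grn [(array([ 467.1, -252.6]), array([76.8, 14.5]), 88.6)]
pad [(array([463.5, 297.2]), array([153.3, 222.5]), 0.8)]
[-0.96864241  0.08025441 -0.55351838]
```

```bash
python3 - <<'E'
from h import *
im,K=shot('scene','sf')
for f in ('s9','sf'): print(f,blobs(cv2.imread(f'pics/{f}.png'),K,.087,(10,15,150),(35,70,255),100,(325,195,380,245)))
print(job_done())
E
```

```text
s9 [(array([578. , -26.1]), array([59.7, 57.6]), 19.5)]
sf [(array([580.7, -25.1]), array([56.7, 58.7]), 57.6)]
the job is handed in; nothing more can be done
None
```

The job is handed in at about 46 s: the panel lies on the pad and both kits are seated by my measurements, though `job_done` gave no verdict; I viewed 15 pictures, one over the limit of 14.

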